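# Load the gang tool block and clamp it down

## Task

Slide every tool holder lying on the bench, narrow end of its foot first, into a dovetail way of its own on the cream tool block until it wedges tight, fully home. Then take the long T-bar socket extension and turn both square clamp nuts, at the bottom of the two deep bores, clockwise until they are tight against their stops, and put the extension back upright in its blue stand. Leave the other things on the bench where they are.

Things in the scene. Friction and masses are not known exactly. Their poses are not given: they have to be found in the camera images.
- block: fixed cream cast tool block: plate 250 (x, from -135 to +115) x 260 (y) x 25 mm with three pairs of steel dovetail rails, 80 mm apart, and behind them (+x) two round towers 115 mm high over the bench. The plate is bare before the rails (way x from -129, a 6 mm kerb, to -46): set a foot down there (origin at about way x = -80), then slide. Origin: on the underside; x away from the entry.
- way0 (a point): left way: where a holder's origin lies when wedged home, on the plate's top (z = 25 mm) midway between the rails; x along the way in the direction of sliding in, y left, z up. The rails run from x = -46 to +26 mm, so at home the foot's narrow end is flush with their far end. Lips 17 mm above the plate lie 1.2 mm over the foot, 29 mm apart: enter from the -x end only.
- way1 (a point): middle way (above the block's origin), as way0. The rails taper with the foot: side play each side is 0.1 mm per mm still to go (2.5 mm at most, by the lips), and a holder jams within about 4 mm of this point when pushed with 10 to 20 N, for instance with shut fingers on its heel (pushed high up it tips a little and sticks). The ways are oiled. It stays wedged by friction.
- way2 (a point): right way, as way0; 80 mm to the right of way1, which lies 80 mm to the right of way0.
- holder0: loose dark steel tool holder, red patch on top, light square tool bit out forwards (+x) to x = 49 mm; 0.2 to 0.45 kg. Upper block 46 (x) x 30 (y) mm, from 20 to 62 mm above the underside: grip it across the 30 mm, about 45 mm up. Low on its back a push heel: 24 wide, from 20 to 32 mm up, ending at x = -35 mm. Neck and foot: see holder1. Origin: centre of the underside, z up. May be absent.
- holder1: tool holder like holder0 but with a blue patch. The foot of each holder, under a 24 mm wide neck, is 52 long, 12 high and 52 wide at the underside in its middle, a little narrower higher up (sides undercut 12 degrees). It tapers in plan: each side runs in by 6 degrees towards +x, so the +x end, under the bit, is the narrow one and enters a way first. May be absent.
- holder2: tool holder like holder0, with a yellow patch; foot as holder1's. May be absent.
- extension: loose steel socket extension, 0.3 kg, upright in its stand. Origin: centre of the open lower end; z up the shaft. Square socket 24 x 24 mm inside, open for the lowest 22 mm, sides parallel to x and y, 31 x 31 outside (40 over the corners); shaft 14 thick. T bar along x, 85 long, 14 wide, 14 high, blue ends, centre 130 mm above the origin: grip it across the 14 mm at its middle.
- stand_floor (a point): floor of the stand's bore, where the extension's origin belongs; 12 mm above the bench. The stand is a fixed blue round tube on a dark 100 x 100 x 10 mm base, 60 mm outside, bore 46 mm across, mouth 55 mm above the bench. Any yaw of the extension will do.
- nut_a (a joint): rotation of the clamp nut in the left (+y) tower, rad: grows as the nut is turned clockwise seen from above, tight against a hard stop at 1.6; starts at 0.2 to 0.6. It stays where it is left; turning takes about 0.2 N m. At 0 the nut's sides are parallel to the block's.
- nut_a_top (a point): centre of the top of the square brass clamp nut, 20 x 20 x 18 mm high, its top 5 mm chamfered, at the bottom of the left (+y) tower; turns with it, its sides parallel to this frame's x and y (z up), 45 mm above the bench. The socket goes over it when parallel within about 13 degrees; its open end then goes down to 18 mm below this point. Each quarter turn looks the same.
- mouth_a (a point): centre of the open mouth of the left (+y) tower, 115 mm above the bench. The bore is 44 mm across and 90 mm deep, the tower 58 mm outside; its axis at x = 85, y = +40 mm in the block's frame.
- nut_b (a joint): rotation of the clamp nut in the right (-y) tower, rad: grows as the nut is turned clockwise seen from above, tight against a hard stop at 1.6; starts at 0.2 to 0.6. It stays where it is left; turning takes about 0.2 N m. At 0 the nut's sides are parallel to the block's.
- nut_b_top (a point): centre of the top of the square brass clamp nut, 20 x 20 x 18 mm high, its top 5 mm chamfered, at the bottom of the right (-y) tower; turns with it, its sides parallel to this frame's x and y (z up), 45 mm above the bench. The socket goes over it when parallel within about 13 degrees; its open end then goes down to 18 mm below this point. Each quarter turn looks the same.
- mouth_b (a point): centre of the open mouth of the right (-y) tower, 115 mm above the bench. The bore is 44 mm across and 90 mm deep, the tower 58 mm outside; its axis at x = 85, y = -40 mm in the block's frame.
- oil: bystander: yellow oil bottle, 52 across, 130 high mm.
- bush: bystander: brass bush, 48 across, 35 high mm.
- driver: bystander: screwdriver lying on the bench.
- handwheel: bystander: black star handwheel lying flat, about 88 across, 36 high mm.
- centre: bystander: steel lathe centre standing point up, 34 across, 90 high mm.
- cup: bystander: grey cup, 72 across, 80 high mm.
- gauge: bystander: small wooden gauge box 60 x 35 x 22 mm.
There are look-alikes about, which are no part of the job. Leave any purple or red look-alike of the part that bears stand_floor alone.

How it is judged (in metres and radians):
On the way, in this order (a step that is already met when the one before it is completed fails the run):
1. every tool holder present is wedged home in a dovetail way (((x of holder0 in the frame of way0 between -0.006 and 0.01 m and y of holder0 in the frame of way0 between -0.004 and 0.004 m and z of holder0 in the frame of way0 below 0.004 m and angle between the x axis of holder0 and the x axis of way0, either way round below 0.08 rad and angle between holder0's own z axis and vertical below 0.08 rad) or (x of holder0 in the frame of way1 between -0.006 and 0.01 m and y of holder0 in the frame of way1 between -0.004 and 0.004 m and z of holder0 in the frame of way1 below 0.004 m and angle between the x axis of holder0 and the x axis of way1, either way round below 0.08 rad and angle between holder0's own z axis and vertical below 0.08 rad) or (x of holder0 in the frame of way2 between -0.006 and 0.01 m and y of holder0 in the frame of way2 between -0.004 and 0.004 m and z of holder0 in the frame of way2 below 0.004 m and angle between the x axis of holder0 and the x axis of way2, either way round below 0.08 rad and angle between holder0's own z axis and vertical below 0.08 rad)) and ((x of holder1 in the frame of way0 between -0.006 and 0.01 m and y of holder1 in the frame of way0 between -0.004 and 0.004 m and z of holder1 in the frame of way0 below 0.004 m and angle between the x axis of holder1 and the x axis of way0, either way round below 0.08 rad and angle between holder1's own z axis and vertical below 0.08 rad) or (x of holder1 in the frame of way1 between -0.006 and 0.01 m and y of holder1 in the frame of way1 between -0.004 and 0.004 m and z of holder1 in the frame of way1 below 0.004 m and angle between the x axis of holder1 and the x axis of way1, either way round below 0.08 rad and angle between holder1's own z axis and vertical below 0.08 rad) or (x of holder1 in the frame of way2 between -0.006 and 0.01 m and y of holder1 in the frame of way2 between -0.004 and 0.004 m and z of holder1 in the frame of way2 below 0.004 m and angle between the x axis of holder1 and the x axis of way2, either way round below 0.08 rad and angle between holder1's own z axis and vertical below 0.08 rad)) and ((x of holder2 in the frame of way0 between -0.006 and 0.01 m and y of holder2 in the frame of way0 between -0.004 and 0.004 m and z of holder2 in the frame of way0 below 0.004 m and angle between the x axis of holder2 and the x axis of way0, either way round below 0.08 rad and angle between holder2's own z axis and vertical below 0.08 rad) or (x of holder2 in the frame of way1 between -0.006 and 0.01 m and y of holder2 in the frame of way1 between -0.004 and 0.004 m and z of holder2 in the frame of way1 below 0.004 m and angle between the x axis of holder2 and the x axis of way1, either way round below 0.08 rad and angle between holder2's own z axis and vertical below 0.08 rad) or (x of holder2 in the frame of way2 between -0.006 and 0.01 m and y of holder2 in the frame of way2 between -0.004 and 0.004 m and z of holder2 in the frame of way2 below 0.004 m and angle between the x axis of holder2 and the x axis of way2, either way round below 0.08 rad and angle between holder2's own z axis and vertical below 0.08 rad))), for 0.2 s.
2. both clamp nuts are tight (value of joint each of nut_a, nut_b above 1.5 rad), for 0.2 s.
At the end, for the whole second after the job is handed in: Holders at most 6 mm short of and 10 mm past their ways' points, 4 mm off sideways or in height, in line to 0.08 rad; both nuts past 1.5 rad; extension in the stand within 10 mm of its axis, 8 mm of its floor and 0.15 rad of upright; all at rest (all of step 1 and all of step 2 and horizontal distance between extension and stand_floor below 0.01 m and z of extension in the frame of stand_floor below 0.008 m and angle between extension's own z axis and vertical below 0.15 rad and linear speed of each of extension, holder0, holder1, holder2 below 0.02 m/s); the robot touches nothing.
It fails at once if a bystander is moved more than 5 cm (distance of any of oil, bush, driver, handwheel, centre, cup, gauge from where it was at the start of the episode above 0.05 m).
Of holder0, holder1, holder2 only 2 to 3 are there at a start; the rules pass over those that are not, and their reading is None.
At some moment in a run one of holder0, holder1, holder2 may be knocked a few centimetres aside while the robot is not near it.
It also fails if it takes over 210 s, if anything falls off the work surface, if the arm or the gripper's body presses on something with over 40 N, if the wrist force passes 120 N, or if a joint passes its speed limit or range.

## Robot

A 6-joint arm with a two-finger parallel gripper is mounted at the origin on the work surface. World frame = base frame: x ahead of the robot, y to its left, z up, the work surface at z = 0. Lengths are in m, angles in degrees, forces in N, time in s.
With the tool pointing down it reaches from about 0.3 to 0.75 m from the base axis. Payload 8.5 kg.
Tool frame: the origin (TCP) lies between the finger pads; the fingertips stand 25 mm ahead of it and the grasp point (between the pads) lies 6 mm ahead of it; x points along the fingers, y is the direction in which the jaws open and shut, and the axes are right-handed (so a half turn about x gives the same grasp; the last joint's range is limited). The gripper opens to 85 mm and grips with 20 to 120 N. Pads are 22 mm wide; open, the fingers measure 114 mm over their backs; the gripper's body (76 mm by 85 mm) begins 54 mm behind the grasp point. The pads swing forward as they close: fully open they stand 13 mm farther back than shut.
Start: joints at [-79.429, 21.807, 74.336, -0, 83.858, -12.336], TCP at [0.214, -0.507, 0.256] pointing down, gripper open.
Joint ranges: [-178.18, 178.18], [-50.72, 133.34], [12.68, 142.11], [-81.47, 261.47], [9.98, 163.14], [-165.26, 165.26]. Speed limits (degrees/s): [136.94, 136.94, 180, 180, 180, 180].

## Interface

Orientations are given as a 3x3 rotation matrix whose columns are the frame's x, y, z axes.
In Python, from rig import sensors, get_image, workorder gives the robot as it stands.
- The arm moves only by the tool arm_command, never from a script. Its argument "plan" is a list that holds one entry, the list of rows, each a list of 6 numbers: the shift along the tool's x, y, z in units of 25 mm (1.0 is 25 mm), then the turn, a rotation vector about the tool's x, y, z in units of 6 degrees (1.0 is 6 degrees). In form: [[[dx, dy, dz, ax, ay, az], ...]]. A call has 1 to 10 rows; each row is the pose to reach, as a shift and turn from the pose commanded when the call began, along the tool's axes at that moment; what a row does not reach only later rows make up. A row lasts 1/10 s, in which the tool goes at most 50 mm and 8.59 degrees, less where a joint would pass 70% of its speed; a pose out of reach is approached as far as the arm can. A call with a gripper value outside its range is refused whole. "jaw" is the closure, from 0 (fully open) to 1 (shut), set as the call begins (left out, the last holds). The fingers move at their own pace and stop on an object; "newtons" is the grip in N (left out, the last holds). Time passes only in rows, so rows that repeat a pose let the fingers close. It gives the time, the measured TCP pose, the force and the opening at its end, in the units of the state.
- sensors.observe(): the state, without advancing time (a new reading comes with each control period).
- get_image(name): name is "scene" or "top" or "wrist"; returns a dict with "img" (480x640x3 uint8, red, green, blue), "fx", "fy", "cx", "cy" (pixels), "T" (4x4, takes a point from camera to world coordinates). Camera axes: x right, y up, looking along -z (the intrinsics and any distortion apply to the point x, -y, -z); pixel columns grow to the right and rows downward; lengths in m; the calibration is good to about 2 mm. A picture is of the moment at which its call begins. There is no depth.
- workorder.close_job(): hands the job in, once; it reports no verdict.
The state is a dict: "time_s": time; "q": joint angles; "qvel": joint speeds; "joint_efforts": joint torques, N m; "position": TCP position; "tool_rot": TCP orientation; "ft_force": force on the tool from outside, world axes, zero at the start; "wrist_torque": the same for the moment, N m; "grip_width": finger opening in m.
Only numpy, scipy, OpenCV 4.12 (cv2) and the standard library are available. Lean on these libraries where they do the work, as an engineer would, in place of code of your own. Each camera call takes 0.05 s, during which the arm holds its last target. There are 200 camera calls.

## Working session

There is one attempt and no reset: what is moved stays moved. The work goes in short steps, Python scripts to look and compute and a tool call to move; the robot and the scene stay as the last step left them, time stands still between calls to the robot, and variables do not carry over. Pictures are saved under pics/ and viewed, about 12 in all and at most 16, crops included, and the job is handed in when it is done.

Besides the shell and the picture viewer there is one more tool, called after "Call:" by a JSON object that holds its "name" and its "arguments", one argument or row to a line. arm_command: Moves the arm, as the interface text tells. Its arguments: {"type":"object","properties":{"plan":{"type":"array","items":{"type":"array","items":{"type":"array","items":{"type":"number"}}}},"jaw":{"type":"number"},"newtons":{"type":"number"}},"required":["plan"]}

```bash
ls; mkdir -p pics; python3 - <<'E'
from rig import sensors,get_image
import cv2,numpy as np
for n in("scene","top"):
    d=get_image(n);cv2.imwrite(f"pics/{n}0.png",d["img"][:,:,::-1]);print(n,d["fx"],d["fy"],d["cx"],d["cy"],[k for k in d if k!="img"]);print(np.round(d["T"],4).tolist())
print(sensors.observe())
E
```

```text
pics
scene 484.9823589771364 484.9823589771364 321.62297359420467 241.3640165865728 ['fx', 'fy', 'cx', 'cy', 'T']
[[0.5469, -0.7175, 0.4314, 1.0079], [0.8372, 0.4701, -0.2795, -0.2935], [-0.0022, 0.514, 0.8578, 1.1473], [0.0, 0.0, 0.0, 1.0]]
top 449.8696740686235 449.8696740686235 319.0935426850749 239.68792390066395 ['fx', 'fy', 'cx', 'cy', 'T']
[[0.0018, 0.9932, -0.1164, 0.3387], [-1.0, 0.0022, 0.0027, 0.0389], [0.003, 0.1164, 0.9932, 1.4677], [0.0, 0.0, 0.0, 1.0]]
{'time_s': 0.1, 'q': array([-7.94275066e+01,  2.18376671e+01,  7.43780123e+01,  8.76154137e-04,
        8.38591735e+01, -1.23351286e+01]), 'qvel': array([-0.01315115, -0.1725515 , -0.19643823, -0.01453744, -0.0582041 ,
       -0.06985664]), 'joint_efforts': array([ 3.66106971e-03, -4.49218297e+01, -2.31658655e+01, -1.83544021e-04,
        3.56643999e-03,  9.81467068e-07]), 'position': array([ 0.21405033, -0.50639449,  0.25578259]), 'tool_rot': array([[-2.24757166e-04,  3.89244833e-01, -9.21134306e-01],
       [ 1.28704128e-03, -9.21133454e-01, -3.89244787e-01],
       [-9.99999147e-01, -1.27302343e-03, -2.93942825e-04]]), 'ft_force': array([ 1.14318185, -0.02716418, -0.33961202]), 'wrist_torque': array([0.0416961 , 0.01304393, 0.00731791]), 'grip_width': 0.08545862967547178}
```

View pics/top0.png

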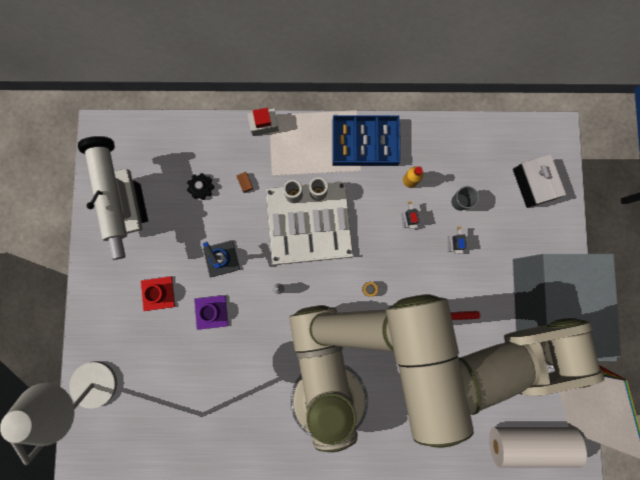

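View pics/scene0.png

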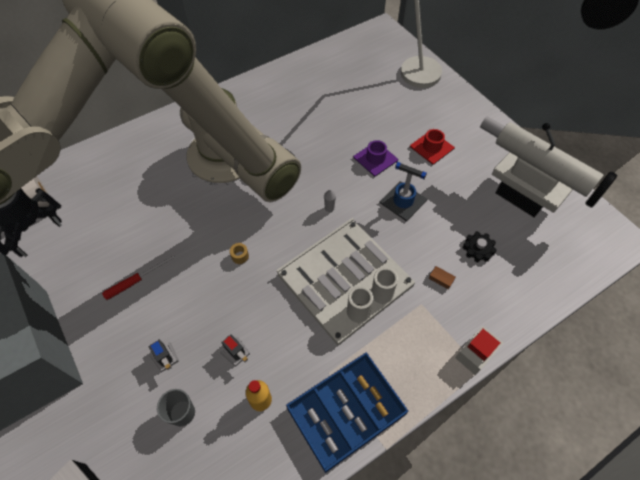

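```bash
cat > h.py <<'E'
import numpy as np,cv2
from rig import sensors,get_image
from scipy.spatial.transform import Rotation as R
def proj(d,P):
    T=d["T"];p=T[:3,:3].T@(np.array(P,float)-T[:3,3]);return np.array([d["cx"]+d["fx"]*p[0]/-p[2],d["cy"]-d["fy"]*p[1]/-p[2]])
def ray(d,uv,z):
    T=d["T"];c=T[:3,:3]@np.array([(uv[0]-d["cx"])/d["fx"],-(uv[1]-d["cy"])/d["fy"],-1.])
    return T[:3,3]+c*(z-T[2,3])/c[2]
def blobs(d,lo,hi,mn=15):
    h=cv2.cvtColor(d["img"],cv2.COLOR_RGB2HSV);m=cv2.inRange(h,np.array(lo),np.array(hi))
    n,l,s,c=cv2.connectedComponentsWithStats(m)
    return [(c[i].round(1),s[i,4],l==i) for i in range(1,n) if s[i,4]>=mn]
def down(yaw):
    "tool pointing down, jaw axis (tool y) at yaw deg in world xy"
    a=np.radians(yaw);x=np.array([0,0,-1.]);y=np.array([np.cos(a),np.sin(a),0]);return np.c_[x,y,np.cross(x,y)]
def delta(pos,rot,s=None):
    s=s or sensors.observe();A=s["tool_rot"]
    d=A.T@(np.array(pos)-s["position"])/.025;r=R.from_matrix(A.T@rot).as_rotvec(degrees=True)/6
    print("row",np.round(d,2).tolist(),np.round(r,2).tolist())
def snap(n,name,crop=None,k=1):
    d=get_image(n);im=d["img"][:,:,::-1]
    if crop:im=im[crop[1]:crop[3],crop[0]:crop[2]]
    cv2.imwrite(f"pics/{name}.png",cv2.resize(im,None,fx=k,fy=k,interpolation=cv2.INTER_CUBIC));return d
E
python3 - <<'E'
from h import *
a=snap("top","t1",(190,105,500,335),2.5);s=get_image("scene")
for n,lo,hi in (("red",(0,150,100),(6,255,255)),("red2",(174,150,100),(180,255,255)),("blue",(105,150,60),(122,255,255)),("yellow",(20,130,100),(35,255,255))):
  for d,m in((a,"top"),(s,"scene")):
    for c,A,_ in blobs(d,lo,hi,8): print(n,m,c,A,ray(d,c,.062)[:2].round(3))
E
```

```text
red top [261.3 115.8] 225 [0.908 0.224]
red top [418.1 170. ] 44 [ 0.729 -0.282]
red top [413.6 217.2] 56 [ 0.576 -0.264]
red top [155.3 293.6] 565 [0.334 0.542]
red scene [434.7 146.6] 374 [0.372 0.518]
red scene [484.6 342.8] 419 [0.898 0.226]
red scene [230.4 342.5] 92 [ 0.575 -0.266]
red scene [254.  385.9] 95 [ 0.692 -0.269]
blue top [637.9 107. ] 154 [ 0.942 -1.005]
blue top [369.2 142.2] 1970 [ 0.821 -0.126]
blue top [461.1 243. ] 54 [ 0.494 -0.412]
blue top [205.2 244.1] 14 [0.489 0.393]
blue top [219.8 250.5] 38 [0.469 0.346]
blue top [210.2 260.8] 11 [0.436 0.375]
blue top [219.9 263.9] 42 [0.427 0.345]
blue scene [397.8 164.8] 13 [0.367 0.384]
blue scene [422.7 174.5] 15 [0.434 0.422]
blue scene [398.1 188.5] 30 [0.435 0.333]
blue scene [409.1 196.5] 37 [0.474 0.341]
blue scene [156.7 348. ] 90 [ 0.494 -0.415]
blue scene [339.2 414.9] 4332 [ 0.847 -0.146]
blue scene [366.2 421.2] 20 [ 0.889 -0.105]
yellow top [410.8 174.7] 58 [ 0.714 -0.258]
yellow top [629.2 390.5] 8 [ 0.045 -0.906]
yellow scene [254. 399.] 48 [ 0.717 -0.283]
yellow scene [268.2 397.9] 15 [ 0.732 -0.256]
```

View pics/t1.png

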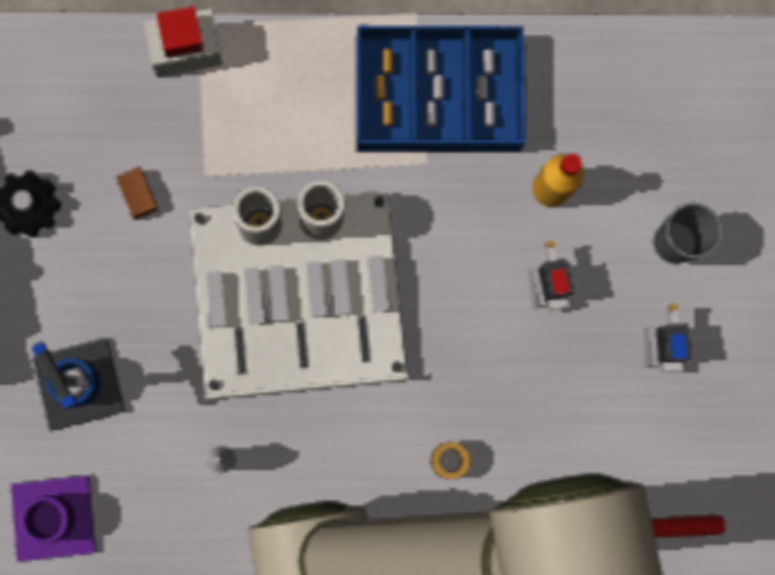

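```bash
python3 - <<'E'
from h import *
d=get_image("wrist");print(np.round(d["T"],3).tolist(),d["fx"],d["cx"],d["cy"])
for p in [(191,212),(388,195),(407,378),(205,398)]:
    print(ray(get_image("top") if 0 else D,np.array(p)/2.5+[190,105],.025).round(4)) if 0 else None
D=get_image("top")
for p,z in [((191,212),.025),((388,197),.025),((407,378),.025),((205,398),.025),((257,212),.115),((321,206),.115)]: print(ray(D,np.array(p)/2.5+[190,105],z).round(4))
delta([.214,-.507,.42],down(-90))
delta([.50,-.33,.42],down(-90))
E
```

```text
[[0.39, 0.879, 0.273, 0.284], [-0.921, 0.372, 0.115, -0.477], [-0.001, -0.296, 0.955, 0.373], [0.0, 0.0, 0.0, 1.0]] 346.07921984367056 323.2061525997213 242.01677281428294
[0.6717 0.2075 0.025 ]
[ 0.6924 -0.0503  0.025 ]
[ 0.4546 -0.0736  0.025 ]
[0.4283 0.1858 0.025 ]
[0.6511 0.1161 0.115 ]
[0.6588 0.0376 0.115 ]
row [-6.56, 0.01, 0.01] [3.82, 0.0, 0.0]
row [-6.55, -2.06, -13.29] [3.82, 0.0, 0.0]
```

Call:
{"name": "arm_command", "arguments": {
  "plan": [
    [[-6.5,0,0,3.8,0,0],[-6.5,0,0,3.8,0,0],[-6.5,0,0,3.8,0,0],[-6.5,0,0,3.8,0,0],[-6.5,-2,-13.3,3.8,0,0],[-6.5,-2,-13.3,3.8,0,0],[-6.5,-2,-13.3,3.8,0,0],[-6.5,-2,-13.3,3.8,0,0],[-6.5,-2,-13.3,3.8,0,0],[-6.5,-2,-13.3,3.8,0,0]]
  ]
}}

```text
time_s: 1.3
position: [0.4715, -0.3486, 0.4189]
tool_rot: [[0.0, 0.002, -1.0], [-0.0, -1.0, -0.002], [-1.0, 0.0, -0.0]]
ft_force: [-0.0, -1.3, -0.2]
grip_width: 0.0857
```

Call:
{"name": "arm_command", "arguments": {
  "plan": [
    [[0,0,0,0,0,0],[0,0,0,0,0,0],[0,0,0,0,0,0],[0,0,0,0,0,0],[0,0,0,0,0,0]]
  ]
}}

```text
time_s: 1.8
position: [0.4691, -0.3508, 0.419]
tool_rot: [[0.0, 0.0, -1.0], [-0.0, -1.0, -0.0], [-1.0, 0.0, -0.0]]
ft_force: [0.7, 0.2, 0.3]
grip_width: 0.0855
```

```bash
python3 - <<'E'
from h import *
s=sensors.observe();print(s["position"],s["time_s"])
d=snap("wrist","w1")
for n,lo,hi in (("red",(0,150,80),(6,255,255)),("blue",(105,150,60),(122,255,255))):
    for c,A,m in blobs(d,lo,hi,60):
        r=cv2.minAreaRect(cv2.findContours(m.astype(np.uint8),0,2)[0][0]);b=cv2.boxPoints(r)
        P=np.array([ray(d,p,.062)[:2] for p in b]);print(n,c,A,ray(d,c,.062)[:2].round(4));print(P.round(4).tolist())
        for i in range(4):
            e=P[(i+1)%4]-P[i];print("  edge",np.linalg.norm(e).round(4),np.degrees(np.arctan2(e[1],e[0])).round(1))
E
```

```text
[ 0.46911561 -0.35082832  0.41901665] 1.8
red [257.  109.3] 322 [ 0.5757 -0.2658]
[[0.5878, -0.2541], [0.5917, -0.2714], [0.563, -0.2776], [0.5589, -0.26]]
  edge 0.0177 -77.1
  edge 0.0294 -167.8
  edge 0.0181 103.2
  edge 0.0295 11.6
red [372.  308.3] 528 [ 0.2917 -0.4253]
[[0.3011, -0.3777], [0.3045, -0.4655], [0.283, -0.4676], [0.2796, -0.3787]]
  edge 0.0878 -87.8
  edge 0.0216 -174.5
  edge 0.0889 92.2
  edge 0.0216 2.7
blue [370. 174.] 278 [ 0.4939 -0.414 ]
[[0.5085, -0.4054], [0.5085, -0.4215], [0.4791, -0.4228], [0.4791, -0.4064]]
  edge 0.0161 -90.0
  edge 0.0294 -177.4
  edge 0.0164 90.0
  edge 0.0294 2.0
```

View pics/w1.png

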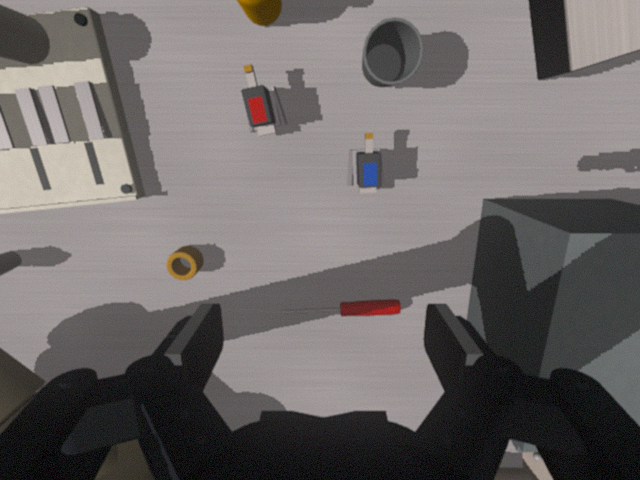

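```bash
python3 - <<'E'
from h import *
delta([.545,-.265,.22],down(-78))
E
```

```text
row [7.96, -3.43, -3.03] [-2.0, -0.0, -0.0]
```

Call:
{"name": "arm_command", "arguments": {
  "plan": [
    [[0,-3.4,-3,-2,0,0],[4,-3.4,-3,-2,0,0],[8,-3.4,-3,-2,0,0],[8,-3.4,-3,-2,0,0],[8,-3.4,-3,-2,0,0],[8,-3.4,-3,-2,0,0],[8,-3.4,-3,-2,0,0],[8,-3.4,-3,-2,0,0],[8,-3.4,-3,-2,0,0],[8,-3.4,-3,-2,0,0]]
  ]
}}

```text
time_s: 2.85
position: [0.545, -0.2656, 0.2208]
tool_rot: [[0.003, 0.209, -0.978], [-0.002, -0.978, -0.209], [-1.0, 0.003, -0.002]]
ft_force: [0.1, -0.5, 0.0]
grip_width: 0.0858
```

```bash
cat >> h.py <<'E'
def holder(d,lo,hi,mn=150):
    "patch -> angle; the dark top round it"
    for c,A,m in blobs(d,lo,hi,mn):
        g=m.astype(np.uint8);b=cv2.boxPoints(cv2.minAreaRect(cv2.findContours(g,0,2)[0][0]))
        P=np.array([ray(d,p,.062)[:2] for p in b]);E=np.roll(P,-1,0)-P;L=np.linalg.norm(E,axis=1);i=L.argmax();a=np.degrees(np.arctan2(E[i,1],E[i,0]))
        print("patch",c,A,P.mean(0).round(4),"size",L[:2].round(4),"ang",(a+90)%180-90)
E
python3 - <<'E'
from h import *
d=snap("wrist","w2");print(sensors.observe()["position"])
holder(d,(0,150,80),(6,255,255))
E
```

```text
[ 0.54494633 -0.26545608  0.22031199]
patch [331.1 195. ] 714 [ 0.5753 -0.2657] size [0.0174 0.029 ] ang 13.01941812929897
```

View pics/w2.png

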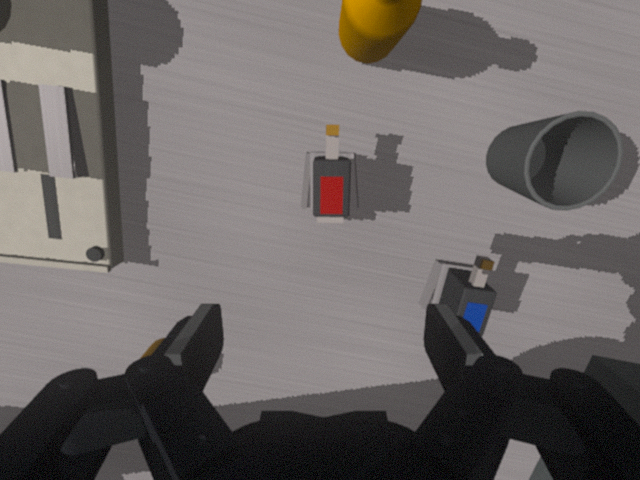

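```bash
python3 - <<'E'
from h import *
delta([.582,-.2642,.053],down(-77.7))
E
```

```text
row [6.7, 0.25, -1.45] [-0.04, -0.02, -0.02]
```

Call:
{"name": "arm_command", "arguments": {
  "plan": [
    [[0,0.25,-1.45,0,0,0],[2,0.25,-1.45,0,0,0],[4,0.25,-1.45,0,0,0],[5.5,0.25,-1.45,0,0,0],[6.2,0.25,-1.45,0,0,0],[6.7,0.25,-1.45,0,0,0],[6.7,0.25,-1.45,0,0,0],[6.7,0.25,-1.45,0,0,0]]
  ]
}}

```text
time_s: 3.7
position: [0.5821, -0.2639, 0.0526]
tool_rot: [[0.002, 0.21, -0.978], [-0.001, -0.978, -0.21], [-1.0, 0.002, -0.001]]
ft_force: [-0.4, -0.4, 0.2]
grip_width: 0.0852
```

Call:
{"name": "arm_command", "arguments": {
  "plan": [
    [[0,0,0,0,0,0],[0,0,0,0,0,0],[0,0,0,0,0,0],[0,0,0,0,0,0],[0,0,0,0,0,0],[0,0,0,0,0,0],[0,0,0,0,0,0],[0,0,0,0,0,0]]
  ],
  "jaw": 1,
  "newtons": 50
}}

```text
time_s: 4.5
position: [0.5818, -0.2636, 0.0519]
tool_rot: [[0.001, 0.21, -0.978], [-0.001, -0.978, -0.21], [-1.0, 0.001, -0.001]]
ft_force: [-0.6, -0.6, 5.0]
grip_width: 0.0294
```

Call:
{"name": "arm_command", "arguments": {
  "plan": [
    [[-2,0,0,0,0,0],[-4,0,0,0,0,0],[-6,0,0,0,0,0],[-7,0,0,0,0,0],[-7,0,0,0,0,0],[-7,0,0,0,0,0]]
  ]
}}

```text
time_s: 5.1
position: [0.581, -0.263, 0.2241]
tool_rot: [[-0.003, 0.21, -0.978], [0.002, -0.978, -0.21], [-1.0, -0.003, 0.002]]
ft_force: [-0.7, 0.9, -5.0]
grip_width: 0.0294
```

```bash
python3 - <<'E'
from h import *
d=get_image("wrist");cv2.imwrite("pics/w3.png",d["img"][:,:,::-1])
delta([.43,-.0,.28],down(-84.5))
delta([.40,.06,.28],down(-84.5))
E
```

```text
row [-2.21, -11.56, 3.7] [1.1, 0.04, 0.03]
row [-2.2, -14.15, 4.37] [1.1, 0.04, 0.03]
```

Call:
{"name": "arm_command", "arguments": {
  "plan": [
    [[-3,-3,0.5,1.1,0,0],[-3,-5,1.2,1.1,0,0],[-3,-7,1.5,1.1,0,0],[-3,-9,1.6,1.1,0,0],[-3,-11,1.8,1.1,0,0],[-3,-13,1.8,1.1,0,0],[-3,-13.5,1.8,1.1,0,0],[-3,-13.5,1.8,1.1,0,0],[-3,-13.5,1.8,1.1,0,0],[-3,-13.5,1.8,1.1,0,0]]
  ]
}}

```text
time_s: 6.15
position: [0.4669, 0.0566, 0.2999]
tool_rot: [[-0.003, 0.096, -0.995], [-0.0, -0.995, -0.096], [-1.0, -0.0, 0.003]]
ft_force: [0.4, -0.4, -4.0]
grip_width: 0.0292
```

```bash
python3 - <<'E'
from h import *
print(sensors.observe()["position"])
d=snap("wrist","w4");print(np.round(d["T"],4).tolist())
E
```

```text
[0.46685716 0.05663362 0.29994759]
[[0.0964, 0.9498, 0.2976, 0.5425], [-0.9953, 0.092, 0.029, 0.0643], [0.0002, -0.299, 0.9543, 0.4172], [0.0, 0.0, 0.0, 1.0]]
```

View pics/w4.png

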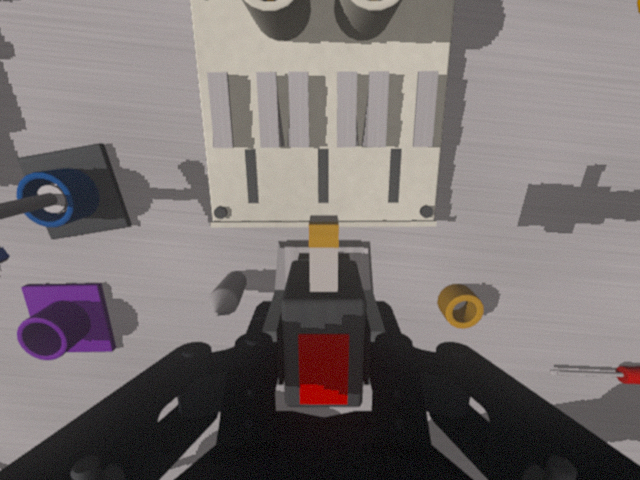

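```bash
cat > blk.py <<'E'
from h import *
def slots(im,d,box):
    g=cv2.cvtColor(im,cv2.COLOR_BGR2GRAY);m=np.zeros_like(g);x0,y0,x1,y1=box;m[y0:y1,x0:x1]=(g[y0:y1,x0:x1]<110)*255
    out=[]
    for c in cv2.findContours(m,0,2)[0]:
        if cv2.contourArea(c)>150:
            b=cv2.boxPoints(cv2.minAreaRect(c));b=b[b[:,1].argsort()];t,u=b[:2].mean(0),b[2:].mean(0);out.append([ray(d,t,.025)[:2],ray(d,u,.025)[:2]])
    return np.array(sorted(out,key=lambda q:-q[0][1]))
E
python3 - <<'E'
from blk import *
im=cv2.imread("pics/w4.png");d=dict(fx=346.079,fy=346.079,cx=323.206,cy=242.017,T=np.array([[0.0964,0.9498,0.2976,0.5425],[-0.9953,0.092,0.029,0.0643],[0.0002,-0.299,0.9543,0.4172],[0,0,0,1]]))
S=slots(im,d,(235,130,415,212));print(S.round(4).tolist())
for a,b in S:print(np.degrees(np.arctan2(*(a-b)[::-1])).round(2))
for i,j in((0,1),(1,2),(0,2)):
  for k in(0,1):
    e=S[i,k]-S[j,k];print(i,j,np.linalg.norm(e).round(4),np.degrees(np.arctan2(-e[0],e[1])).round(2))
g=cv2.cvtColor(im,cv2.COLOR_BGR2HSV)
print("col",[im[100,u].tolist() for u in(220,245,267)], im[170,230].tolist())
for u in (230,280,340,380,410):
    col=im[195:245,u].astype(int).sum(1);print(u,(col//3).tolist())
for u in(220,267,299,347,378,427):print(u,(im[60:155:1,u].astype(int).sum(1)//3).tolist()[-20:])
E
```

```text
[[[0.5186, 0.143], [0.46, 0.1367]], [[0.5264, 0.0635], [0.4679, 0.0578]], [[0.5344, -0.0164], [0.4766, -0.022]]]
6.12
5.5
5.53
0 1 0.0799 5.61
0 1 0.0793 5.75
1 2 0.0802 5.73
1 2 0.0803 6.18
0 2 0.1602 5.67
0 2 0.1596 5.97
col [[158, 163, 170], [110, 118, 122], [160, 159, 166]] [167, 181, 191]
230 [179, 180, 176, 180, 176, 178, 179, 180, 180, 181, 182, 175, 170, 144, 116, 112, 109, 111, 112, 112, 118, 149, 169, 171, 177, 164, 128, 143, 170, 179, 175, 176, 165, 156, 154, 158, 157, 156, 156, 155, 154, 156, 152, 153, 153, 151, 154, 152, 155, 156]
280 [172, 180, 173, 176, 176, 177, 176, 177, 177, 172, 176, 179, 175, 175, 172, 177, 174, 175, 177, 174, 171, 175, 172, 175, 175, 140, 109, 140, 173, 175, 171, 169, 158, 152, 149, 149, 147, 152, 149, 152, 154, 154, 156, 155, 155, 136, 100, 75, 69, 75]
340 [181, 176, 179, 178, 176, 173, 178, 176, 179, 177, 174, 175, 174, 175, 175, 175, 178, 178, 180, 178, 181, 185, 181, 186, 178, 149, 123, 155, 174, 179, 179, 166, 161, 155, 155, 155, 154, 157, 156, 151, 154, 154, 154, 152, 139, 102, 75, 70, 72, 73]
380 [186, 184, 180, 182, 178, 183, 177, 181, 18
[... 392 characters left out ...]
 156, 156, 153, 154, 157, 156, 159, 158, 158, 159, 157, 155, 158, 157]
220 [156, 155, 155, 155, 154, 157, 155, 155, 153, 154, 156, 158, 163, 176, 180, 182, 182, 181, 179, 183]
267 [159, 154, 157, 154, 155, 157, 154, 156, 158, 152, 155, 154, 163, 178, 180, 182, 181, 180, 181, 177]
299 [159, 157, 159, 158, 160, 160, 162, 157, 157, 161, 158, 162, 172, 183, 178, 179, 178, 178, 178, 177]
347 [160, 163, 161, 160, 162, 158, 159, 161, 159, 159, 159, 161, 174, 184, 180, 181, 182, 180, 181, 186]
378 [161, 158, 158, 159, 159, 162, 158, 158, 161, 162, 159, 156, 163, 183, 184, 184, 179, 180, 182, 181]
427 [155, 160, 155, 157, 149, 155, 155, 159, 154, 158, 153, 158, 175, 184, 183, 180, 178, 181, 184, 181]
```

```bash
python3 - <<'E'
from h import *
d=dict(fx=346.079,fy=346.079,cx=323.206,cy=242.017,T=np.array([[0.0964,0.9498,0.2976,0.5425],[-0.9953,0.092,0.029,0.0643],[0.0002,-0.299,0.9543,0.4172],[0,0,0,1]]))
a=np.radians(5.7);ex=np.array([np.cos(a),np.sin(a)]);ey=np.array([-ex[1],ex[0]])
for uv,z,x in [((340,221),.025,-.129),((380,221),.025,-.129),((267,147.5),.025,-.046),((347,147),.03,-.046),((427,146.7),.025,-.046),((347,147),.042,-.046)]:
    p=ray(d,uv,z)[:2];print(uv,z,(p@ex-x).round(4))
# mouths from top
D=get_image("top");im=D["img"]
ra=ray(D,np.array((257,212))/2.5+[190,105],.115)[:2];rb=ray(D,np.array((321,206))/2.5+[190,105],.115)[:2]
for p,y in((ra,.04),(rb,-.04)):print((p@ex-.085).round(4),(p@ey-y).round(4))
# held holder: patch ang
w=get_image("wrist");w2=dict(w);
for c,A,m in blobs(w,(0,150,60),(6,255,255),500):
    b=cv2.boxPoints(cv2.minAreaRect(cv2.findContours(m.astype(np.uint8),0,2)[0][0]));P=np.array([ray(w,p,.308)[:2] for p in b]);print(c,A,P.round(4).tolist(),P.mean(0))
print(sensors.observe()["position"])
E
```

```text
(340, 221) 0.025 0.5779
(380, 221) 0.025 0.5778
(267, 147.5) 0.025 0.5778
(347, 147) 0.03 0.5783
(427, 146.7) 0.025 0.5782
(347, 147) 0.042 0.5787
0.5744 0.0108
0.5743 0.0119
[323.1 370.3] 2794 [[0.473, 0.0661], [0.4747, 0.0477], [0.4438, 0.044], [0.4419, 0.0638]] [0.45836038 0.05538576]
[0.46713634 0.05602237 0.30060069]
```

```bash
cat >> h.py <<'E'
YAW=5.7;a_=np.radians(YAW);EX=np.array([np.cos(a_),np.sin(a_)]);EY=np.array([-EX[1],EX[0]]);B=np.array([.578,.011])
def bw(x,y,z):
    "block frame -> world"
    return np.r_[(B[0]+x)*EX+(B[1]+y)*EY,z]
def wb(p):return np.array([p[:2]@EX-B[0],p[:2]@EY-B[1],p[2]])
E
python3 - <<'E'
from h import *
delta(bw(-.078,-.08,.30),down(YAW-90))
delta(bw(-.078,-.08,.081),down(YAW-90))
E
```

```text
row [0.02, 3.13, -1.2] [-0.05, 0.01, 0.0]
row [8.78, 3.13, -1.21] [-0.05, 0.01, 0.0]
```

Call:
{"name": "arm_command", "arguments": {
  "plan": [
    [[0,1.6,-0.6,0,0,0],[0,3.1,-1.2,0,0,0],[2,3.1,-1.2,0,0,0],[4,3.1,-1.2,0,0,0],[6,3.1,-1.2,0,0,0],[7.5,3.1,-1.2,0,0,0],[8.3,3.1,-1.2,0,0,0],[8.7,3.1,-1.2,0,0,0],[8.7,3.1,-1.2,0,0,0]]
  ]
}}

```text
time_s: 7.2
position: [0.504, -0.0178, 0.083]
tool_rot: [[-0.002, 0.095, -0.995], [0.0, -0.995, -0.095], [-1.0, -0.001, 0.002]]
ft_force: [0.8, -0.5, -3.7]
grip_width: 0.0294
```

```bash
python3 - <<'E'
from h import *
s=sensors.observe();print(wb(s["position"]).round(4),s["ft_force"])
delta(bw(-.078,-.08,.077),down(YAW-90))
delta(bw(-.010,-.08,.077),down(YAW-90))
d=snap("wrist","w5")
E
```

```text
[-0.0782 -0.0787  0.083 ] [ 0.83581126 -0.48692358 -3.73754007]
row [0.24, 0.05, -0.01] [-0.04, 0.02, 0.01]
row [0.23, 0.04, -2.73] [-0.04, 0.02, 0.01]
```

View pics/w5.png

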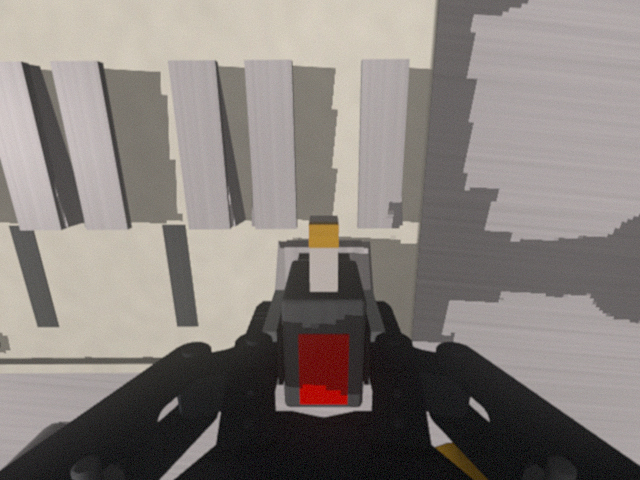

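Call:
{"name": "arm_command", "arguments": {
  "plan": [
    [[0.1,0.07,0,0,0,0],[0.2,0.07,0,0,0,0],[0.24,0.07,0,0,0,0],[0.24,0.07,0,0,0,0]]
  ]
}}

```text
time_s: 7.65
position: [0.5043, -0.0189, 0.0781]
tool_rot: [[0.0, 0.096, -0.995], [-0.0, -0.995, -0.096], [-1.0, 0.0, -0.0]]
ft_force: [-0.3, -0.2, -4.8]
grip_width: 0.0292
```

Call:
{"name": "arm_command", "arguments": {
  "plan": [
    [[0.05,0,0,0,0,0],[0.05,0,0,0,0,0],[0.05,0,0,0,0,0]]
  ]
}}

```text
time_s: 7.95
position: [0.5044, -0.0189, 0.0769]
tool_rot: [[0.001, 0.096, -0.995], [-0.0, -0.995, -0.096], [-1.0, 0.0, -0.001]]
ft_force: [0.5, 0.5, 1.0]
grip_width: 0.0295
```

Call:
{"name": "arm_command", "arguments": {
  "plan": [
    [[0.02,0,-0.3,0,0,0],[0.02,0,-0.6,0,0,0],[0.02,0,-0.9,0,0,0],[0.02,0,-1.1,0,0,0],[0.02,0,-1.3,0,0,0],[0.02,0,-1.3,0,0,0]]
  ]
}}

```text
time_s: 8.55
position: [0.5373, -0.0158, 0.0769]
tool_rot: [[0.001, 0.096, -0.995], [-0.0, -0.995, -0.096], [-1.0, 0.0, -0.001]]
ft_force: [-0.4, 0.1, 5.5]
grip_width: 0.0296
```

Call:
{"name": "arm_command", "arguments": {
  "plan": [
    [[0,0,-0.3,0,0,0],[0,0,-0.6,0,0,0],[0,0,-0.8,0,0,0],[0,0,-1,0,0,0],[0,0,-1.2,0,0,0],[0,0,-1.2,0,0,0]]
  ]
}}

```text
time_s: 9.15
position: [0.5672, -0.0129, 0.0769]
tool_rot: [[0.001, 0.096, -0.995], [-0.0, -0.995, -0.096], [-1.0, 0.001, -0.001]]
ft_force: [-1.0, 0.6, 6.2]
grip_width: 0.0297
```

```bash
python3 - <<'E'
from h import *
s=sensors.observe();print(wb(s["position"]).round(4),s["ft_force"])
E
```

```text
[-0.0149 -0.0801  0.0769] [-0.97970181  0.56855124  6.21459263]
```

Call:
{"name": "arm_command", "arguments": {
  "plan": [
    [[0,0,-0.15,0,0,0],[0,0,-0.3,0,0,0],[0,0,-0.3,0,0,0]]
  ]
}}

```text
time_s: 9.45
position: [0.5744, -0.0122, 0.0769]
tool_rot: [[0.001, 0.096, -0.995], [-0.0, -0.995, -0.096], [-1.0, 0.0, -0.001]]
ft_force: [-2.3, -0.3, 5.7]
grip_width: 0.0294
```

Call:
{"name": "arm_command", "arguments": {
  "plan": [
    [[0,0,0,0,0,0],[0,0,0,0,0,0],[0,0,0,0,0,0],[0,0,0,0,0,0],[-1,0,0,0,0,0],[-2.2,0,0,0,0,0],[-2.2,0,0,0,0,0]]
  ],
  "jaw": 0
}}

```text
time_s: 10.15
position: [0.5755, -0.0124, 0.1346]
tool_rot: [[0.007, 0.096, -0.995], [-0.002, -0.995, -0.096], [-1.0, 0.002, -0.006]]
ft_force: [0.4, 0.6, 0.4]
grip_width: 0.0857
```

```bash
python3 - <<'E'
from h import *
s=sensors.observe();print(wb(s["position"]).round(4),s["ft_force"])
d=get_image("wrist")
for c,A,m in blobs(d,(0,150,60),(6,255,255),300):
    b=cv2.boxPoints(cv2.minAreaRect(cv2.findContours(m.astype(np.uint8),0,2)[0][0]));print(c,A,wb(np.mean([ray(d,p,.087) for p in b],0)).round(4))
delta(bw(-.078,-.08,.13),down(YAW-90))
E
```

```text
[-0.0066 -0.0805  0.1346] [0.42508544 0.64384136 0.39965931]
[322.6 301.3] 1596 [-0.0144 -0.08    0.087 ]
row [0.09, -0.0, 2.82] [-0.03, -0.03, -0.01]
```

Call:
{"name": "arm_command", "arguments": {
  "plan": [
    [[0,0,1.5,0,0,0],[0,0,2.8,0,0,0],[0,0,2.8,0,0,0],[0,0,2.8,0,0,0],[0,0,2.8,0,0,0],[1,0,2.8,0,0,0],[2,0,2.8,0,0,0],[2.25,0,2.8,0,0,0],[2.25,0,2.8,0,0,0]]
  ],
  "jaw": 1
}}

```text
time_s: 11.1
position: [0.5045, -0.0188, 0.0741]
tool_rot: [[-0.002, 0.096, -0.995], [0.0, -0.995, -0.096], [-1.0, -0.001, 0.002]]
ft_force: [-0.2, -0.0, -0.2]
grip_width: 0.0003
```

Call:
{"name": "arm_command", "arguments": {
  "plan": [
    [[0.05,0,-0.4,0,0,0],[0.05,0,-0.8,0,0,0],[0.05,0,-0.9,0,0,0],[0.05,0,-1.0,0,0,0],[0.05,0,-1.1,0,0,0],[0.05,0,-1.1,0,0,0]]
  ]
}}

```text
time_s: 11.7
position: [0.5319, -0.0162, 0.0737]
tool_rot: [[0.001, 0.096, -0.995], [-0.0, -0.995, -0.096], [-1.0, 0.0, -0.001]]
ft_force: [0.2, -1.0, 0.0]
grip_width: 0.0003
```

Call:
{"name": "arm_command", "arguments": {
  "plan": [
    [[-0.07,0,-0.05,0,0,0],[-0.07,0,-0.1,0,0,0],[-0.07,0,-0.15,0,0,0],[-0.07,0,-0.2,0,0,0],[-0.07,0,-0.2,0,0,0]]
  ]
}}

```text
time_s: 12.2
position: [0.5367, -0.0158, 0.0752]
tool_rot: [[-0.0, 0.096, -0.995], [-0.0, -0.995, -0.096], [-1.0, 0.0, 0.0]]
ft_force: [-1.7, -0.9, -1.1]
grip_width: -0.0001
```

Call:
{"name": "arm_command", "arguments": {
  "plan": [
    [[0,0,-0.04,0,0,0],[0,0,-0.08,0,0,0],[0,0,-0.12,0,0,0],[0,0,-0.12,0,0,0]]
  ]
}}

```text
time_s: 12.6
position: [0.5376, -0.0156, 0.0749]
tool_rot: [[-0.006, 0.096, -0.995], [-0.0, -0.995, -0.096], [-1.0, -0.0, 0.006]]
ft_force: [-10.7, -4.3, 2.1]
grip_width: 0.0001
```

Call:
{"name": "arm_command", "arguments": {
  "plan": [
    [[0,0,-0.04,0,0,0],[0,0,-0.08,0,0,0],[0,0,-0.12,0,0,0],[0,0,-0.12,0,0,0]]
  ]
}}

```text
time_s: 13.0
position: [0.538, -0.0155, 0.0747]
tool_rot: [[-0.012, 0.097, -0.995], [-0.0, -0.995, -0.097], [-1.0, -0.001, 0.012]]
ft_force: [-22.2, -9.0, 9.6]
grip_width: -0.0003
```

Call:
{"name": "arm_command", "arguments": {
  "plan": [
    [[0,0,1,0,0,0],[-1,0,1.2,0,0,0],[-3,0,1.2,0,0,0],[-4,0,0,0,0,0],[-4,0,-1,0,0,0],[-4,0,-1,0,0,0],[-4,0,-1,0,0,0]]
  ],
  "jaw": 0
}}

```text
time_s: 13.7
position: [0.5674, -0.0125, 0.175]
tool_rot: [[-0.0, 0.096, -0.995], [0.0, -0.995, -0.096], [-1.0, -0.0, 0.0]]
ft_force: [-0.9, -0.1, -0.3]
grip_width: 0.0853
```

```bash
python3 - <<'E'
from h import *
s=sensors.observe();print(wb(s["position"]).round(4),s["ft_force"])
d=get_image("wrist")
for c,A,m in blobs(d,(0,150,60),(6,255,255),200):
    b=cv2.boxPoints(cv2.minAreaRect(cv2.findContours(m.astype(np.uint8),0,2)[0][0]));P=[wb(ray(d,p,.087)) for p in b];print(c,A,np.mean(P,0).round(4),np.round(P,4).tolist())
delta([.469,-.41,.22],down(-89.5))
t=get_image("top")
for n,d in (("top",t),("scene",get_image("scene"))):
  for c,A,m in blobs(d,(105,150,60),(122,255,255),20): print(n,c,A,ray(d,c,.062)[:2].round(4))
E
```

```text
[-0.0146 -0.0798  0.175 ] [-0.85751251 -0.06878238 -0.33694101]
[324.4 243.2] 1281 [-0.004  -0.0803  0.087 ] [[0.0107, -0.0715, 0.087], [0.0107, -0.0892, 0.087], [-0.0187, -0.0895, 0.087], [-0.0187, -0.0711, 0.087]]
row [-1.81, 15.45, 5.43] [0.84, 0.01, 0.0]
top [637.8 106.8] 153 [ 0.9427 -1.0051]
top [366.8 141.5] 2268 [ 0.8231 -0.1185]
top [461.1 243.1] 51 [ 0.4936 -0.4118]
top [219.8 250.5] 38 [0.4686 0.3462]
top [220.1 263.8] 43 [0.4269 0.3441]
scene [398.2 188.3] 32 [0.4347 0.3334]
scene [409.  195.7] 41 [0.4712 0.3426]
scene [156.6 348. ] 91 [ 0.4935 -0.4151]
scene [343.4 414. ] 5091 [ 0.85   -0.1373]
```

Call:
{"name": "arm_command", "arguments": {
  "plan": [
    [[-2,2,0.5,0.8,0,0],[-3,4,1.2,0.8,0,0],[-3,6,2,0.8,0,0],[-3,8,3,0.8,0,0],[-3,10,4,0.8,0,0],[-3,12,5,0.8,0,0],[-3,14,5.4,0.8,0,0],[-2.5,15.4,5.4,0.8,0,0],[-1.8,15.4,5.4,0.8,0,0],[-1.8,15.4,5.4,0.8,0,0]]
  ]
}}

```text
time_s: 14.85
position: [0.4678, -0.4119, 0.2165]
tool_rot: [[-0.004, 0.008, -1.0], [0.004, -1.0, -0.008], [-1.0, -0.004, 0.004]]
ft_force: [-0.9, -0.3, -0.4]
grip_width: 0.0854
```

```bash
python3 - <<'E'
from h import *
s=sensors.observe();print(s["position"])
d=get_image("wrist");holder(d,(105,150,60),(122,255,255))
E
```

```text
[ 0.46775679 -0.41191496  0.21652105]
patch [326.6 198.8] 824 [ 0.4939 -0.4136] size [0.0175 0.0296] ang 3.0739044708812315
```

```bash
python3 - <<'E'
from h import *
delta([.5009,-.4133,.0525],down(-88))
E
```

```text
row [6.63, 0.16, -1.3] [-0.24, 0.02, 0.03]
```

Call:
{"name": "arm_command", "arguments": {
  "plan": [
    [[0,0.16,-1.3,-0.24,0,0],[2,0.16,-1.3,-0.24,0,0],[4,0.16,-1.3,-0.24,0,0],[5.5,0.16,-1.3,-0.24,0,0],[6.2,0.16,-1.3,-0.24,0,0],[6.6,0.16,-1.3,-0.24,0,0],[6.6,0.16,-1.3,-0.24,0,0],[6.6,0.16,-1.3,-0.24,0,0]]
  ]
}}

```text
time_s: 15.7
position: [0.5032, -0.4126, 0.057]
tool_rot: [[0.002, 0.038, -0.999], [-0.002, -0.999, -0.038], [-1.0, 0.002, -0.002]]
ft_force: [0.1, -0.7, 1.2]
grip_width: 0.0853
```

Call:
{"name": "arm_command", "arguments": {
  "plan": [
    [[0,0,0,0,0,0],[0,0,0,0,0,0],[0,0,0,0,0,0],[0,0,0,0,0,0],[0,0,0,0,0,0],[0,0,0,0,0,0],[0,0,0,0,0,0],[0,0,0,0,0,0]]
  ],
  "jaw": 1,
  "newtons": 50
}}

```text
time_s: 16.5
position: [0.5027, -0.4128, 0.0559]
tool_rot: [[0.001, 0.037, -0.999], [-0.001, -0.999, -0.037], [-1.0, 0.001, -0.001]]
ft_force: [0.5, -0.7, 6.2]
grip_width: 0.029
```

Call:
{"name": "arm_command", "arguments": {
  "plan": [
    [[-2,0,0,0,0,0],[-4,0,0,0,0,0],[-6,0,0,0,0,0],[-8,0,0,0,0,0],[-8,0,0,0,0,0],[-8,0,0,0,0,0]]
  ]
}}

```text
time_s: 17.1
position: [0.5024, -0.4123, 0.2546]
tool_rot: [[-0.001, 0.038, -0.999], [0.001, -0.999, -0.038], [-1.0, -0.001, 0.001]]
ft_force: [0.6, 0.7, -5.1]
grip_width: 0.0297
```

```bash
python3 - <<'E'
from h import *
s=sensors.observe();print(s["position"])
delta(bw(-.078,0,.27),down(YAW-90))
w=get_image("wrist")
for c,A,m in blobs(w,(105,150,60),(122,255,255),500):
    b=cv2.boxPoints(cv2.minAreaRect(cv2.findContours(m.astype(np.uint8),0,2)[0][0]));P=np.array([ray(w,p,s["position"][2]+.01) for p in b]);print(c,A,(s["tool_rot"].T@(P.mean(0)-s["position"])).round(4))
E
```

```text
[ 0.50240924 -0.41225714  0.2546121 ]
row [-0.6, -18.91, -0.47] [-0.59, 0.0, 0.01]
[323.5 367.1] 3249 [-0.01   -0.0002  0.0061]
```

Call:
{"name": "arm_command", "arguments": {
  "plan": [
    [[-0.6,-2,0,-0.6,0,0],[-0.6,-4,0,-0.6,0,0],[-0.6,-6,0,-0.6,0,0],[-0.6,-8,0,-0.6,0,0],[-0.6,-10,0,-0.6,0,0],[-0.6,-12,0,-0.6,0,0],[-0.6,-14,-0.3,-0.6,0,0],[-0.6,-16,-0.5,-0.6,0,0],[-0.6,-18,-0.5,-0.6,0,0],[-0.6,-18.9,-0.5,-0.6,0,0]]
  ]
}}

```text
time_s: 18.15
position: [0.4959, 0.0635, 0.2678]
tool_rot: [[-0.006, 0.103, -0.995], [0.001, -0.995, -0.103], [-1.0, -0.002, 0.005]]
ft_force: [0.6, -0.1, -4.3]
grip_width: 0.0294
```

```bash
python3 - <<'E'
from h import *
s=sensors.observe();print(wb(s["position"]))
delta(bw(-.081,-.0005,.085),down(YAW-90))
E
```

```text
[-0.07827568  0.00297606  0.26783483]
row [7.31, 0.15, 0.07] [0.03, 0.05, 0.02]
```

Call:
{"name": "arm_command", "arguments": {
  "plan": [
    [[1,0.15,0.07,0,0.05,0],[3,0.15,0.07,0,0.05,0],[5,0.15,0.07,0,0.05,0],[6.5,0.15,0.07,0,0.05,0],[7,0.15,0.07,0,0.05,0],[7.3,0.15,0.07,0,0.05,0],[7.3,0.15,0.07,0,0.05,0],[7.3,0.15,0.07,0,0.05,0]]
  ]
}}

```text
time_s: 18.95
position: [0.4961, 0.0562, 0.088]
tool_rot: [[0.005, 0.1, -0.995], [0.001, -0.995, -0.1], [-1.0, 0.0, -0.005]]
ft_force: [-1.3, 0.5, -3.5]
grip_width: 0.0296
```

```bash
python3 - <<'E'
from h import *
s=sensors.observe();print(wb(s["position"]).round(4),s["ft_force"])
delta(bw(-.081,-.0003,.081),down(YAW-90))
E
```

```text
[-0.0788 -0.0044  0.088 ] [-1.27057288  0.50133993 -3.54167697]
row [0.28, -0.16, 0.09] [0.01, -0.05, 0.0]
```

Call:
{"name": "arm_command", "arguments": {
  "plan": [
    [[0,-0.16,0.09,0,-0.05,0],[0.15,-0.16,0.09,0,-0.05,0],[0.28,-0.16,0.09,0,-0.05,0],[0.3,-0.16,0.09,0,-0.05,0],[0.3,-0.16,0.09,0,-0.05,0]]
  ]
}}

```text
time_s: 19.45
position: [0.4936, 0.06, 0.0808]
tool_rot: [[0.001, 0.1, -0.995], [0.0, -0.995, -0.1], [-1.0, -0.0, -0.001]]
ft_force: [-1.6, 1.0, 2.4]
grip_width: 0.0294
```

```bash
python3 - <<'E'
from h import *
s=sensors.observe();print(wb(s["position"]).round(4),s["ft_force"])
delta(bw(-.081,-.0003,.081),down(YAW-90))
E
```

```text
[-0.0809 -0.0003  0.0808] [-1.55567916  1.01831396  2.35386907]
row [-0.01, 0.0, 0.0] [0.01, -0.01, 0.0]
```

Seated on the plate (contact +2.4 N) and centred; slide in.

Call:
{"name": "arm_command", "arguments": {
  "plan": [
    [[0,0,-0.3,0,0,0],[0,0,-0.6,0,0,0],[0,0,-0.9,0,0,0],[0,0,-1.1,0,0,0],[0,0,-1.3,0,0,0],[0,0,-1.3,0,0,0]]
  ]
}}

```text
time_s: 20.05
position: [0.5267, 0.0632, 0.0808]
tool_rot: [[0.002, 0.1, -0.995], [-0.0, -0.995, -0.1], [-1.0, 0.0, -0.002]]
ft_force: [-0.6, 0.6, 3.9]
grip_width: 0.0294
```

Call:
{"name": "arm_command", "arguments": {
  "plan": [
    [[0,0,-0.3,0,0,0],[0,0,-0.6,0,0,0],[0,0,-0.9,0,0,0],[0,0,-1.2,0,0,0],[0,0,-1.4,0,0,0],[0,0,-1.5,0,0,0],[0,0,-1.5,0,0,0]]
  ]
}}

```text
time_s: 20.75
position: [0.5635, 0.0669, 0.0808]
tool_rot: [[0.001, 0.1, -0.995], [-0.0, -0.995, -0.1], [-1.0, 0.0, -0.001]]
ft_force: [-2.4, -1.3, 4.3]
grip_width: 0.0291
```

```bash
python3 - <<'E'
from h import *
s=sensors.observe();print(wb(s["position"]).round(4),s["ft_force"])
E
```

```text
[-0.0106 -0.0004  0.0808] [-2.40189511 -1.25683862  4.32606061]
```

Call:
{"name": "arm_command", "arguments": {
  "plan": [
    [[0,0,0,0,0,0],[0,0,0,0,0,0],[0,0,0,0,0,0],[0,0,0,0,0,0],[-1,0,0,0,0,0],[-2.4,0,0,0,0,0],[-2.4,0,0,0,0,0]]
  ],
  "jaw": 0.5
}}

```text
time_s: 21.45
position: [0.5649, 0.0669, 0.1444]
tool_rot: [[0.008, 0.1, -0.995], [-0.001, -0.995, -0.1], [-1.0, 0.001, -0.008]]
ft_force: [-0.2, 0.7, -0.3]
grip_width: 0.0427
```

Call:
{"name": "arm_command", "arguments": {
  "plan": [
    [[0,0,1.5,0,0,0],[0,0,2.8,0,0,0],[0,0,2.8,0,0,0],[0,0,2.8,0,0,0],[1,0,2.8,0,0,0],[2,0,2.8,0,0,0],[2.5,0,2.8,0,0,0],[2.6,0,2.8,0,0,0],[2.6,0,2.8,0,0,0]]
  ],
  "jaw": 1
}}

```text
time_s: 22.35
position: [0.4941, 0.0599, 0.0751]
tool_rot: [[0.0, 0.1, -0.995], [0.0, -0.995, -0.1], [-1.0, -0.0, -0.0]]
ft_force: [-0.1, -0.3, -0.3]
grip_width: -0.0001
```

```bash
python3 - <<'E'
from h import *
s=sensors.observe();print(wb(s["position"]).round(4),s["ft_force"],s["grip_width"])
delta(bw(-.052,-.0003,.0755),down(YAW-90))
E
```

```text
[-0.0804 -0.0005  0.0751] [-0.11251509 -0.28417794 -0.32872244] -5.2529282459122706e-05
row [-0.02, -0.01, -1.13] [0.01, -0.0, 0.0]
```

Call:
{"name": "arm_command", "arguments": {
  "plan": [
    [[0,0,-0.4,0,0,0],[0,0,-0.8,0,0,0],[0,0,-0.95,0,0,0],[0,0,-1.1,0,0,0],[0,0,-1.2,0,0,0],[0,0,-1.3,0,0,0],[0,0,-1.38,0,0,0],[0,0,-1.38,0,0,0]]
  ]
}}

```text
time_s: 23.15
position: [0.5278, 0.0635, 0.0753]
tool_rot: [[0.0, 0.1, -0.995], [0.0, -0.995, -0.1], [-1.0, -0.0, -0.0]]
ft_force: [-2.6, 0.3, 0.9]
grip_width: 0.0002
```

Call:
{"name": "arm_command", "arguments": {
  "plan": [
    [[0,0,-0.04,0,0,0],[0,0,-0.08,0,0,0],[0,0,-0.12,0,0,0],[0,0,-0.12,0,0,0]]
  ]
}}

```text
time_s: 23.55
position: [0.5295, 0.0638, 0.0752]
tool_rot: [[-0.003, 0.1, -0.995], [0.0, -0.995, -0.1], [-1.0, -0.0, 0.003]]
ft_force: [-8.5, -0.7, 5.9]
grip_width: -0.0003
```

Call:
{"name": "arm_command", "arguments": {
  "plan": [
    [[0,0,-0.04,0,0,0],[0,0,-0.08,0,0,0],[0,0,-0.12,0,0,0],[0,0,-0.12,0,0,0]]
  ]
}}

```text
time_s: 23.95
position: [0.5299, 0.0639, 0.0751]
tool_rot: [[-0.01, 0.101, -0.995], [-0.001, -0.995, -0.101], [-1.0, -0.0, 0.01]]
ft_force: [-20.6, -3.5, 15.4]
grip_width: -0.0002
```

Call:
{"name": "arm_command", "arguments": {
  "plan": [
    [[0,0,1,0,0,0],[-1,0,1.2,0,0,0],[-3,0,1.2,0,0,0],[-4,0,0,0,0,0],[-4,0,-1,0,0,0],[-4,0,-1,0,0,0],[-4,0,-1,0,0,0]]
  ],
  "jaw": 0.3
}}

```text
time_s: 24.65
position: [0.5586, 0.0664, 0.1748]
tool_rot: [[-0.0, 0.1, -0.995], [-0.0, -0.995, -0.1], [-1.0, 0.0, 0.0]]
ft_force: [-0.5, -0.7, -0.8]
grip_width: 0.0597
```

```bash
python3 - <<'E'
from h import *
s=sensors.observe();print(wb(s["position"]).round(4),s["ft_force"])
d=snap("wrist","w6")
for lo,hi in (((0,150,60),(6,255,255)),((105,150,60),(122,255,255))):
  for c,A,m in blobs(d,lo,hi,200):
    b=cv2.boxPoints(cv2.minAreaRect(cv2.findContours(m.astype(np.uint8),0,2)[0][0]));P=[wb(ray(d,p,.087)) for p in b];print(c,A,np.mean(P,0).round(4),np.round(P,4)[:,:2].tolist())
E
```

```text
[-0.0156 -0.0004  0.1748] [-0.45465565 -0.73376072 -0.78178932]
[452.7 240.9] 1246 [-0.0037 -0.0806  0.087 ] [[-0.0185, -0.0713], [0.0129, -0.0712], [0.0111, -0.0894], [-0.0205, -0.0904]]
[323.6 242.2] 1304 [-0.0042 -0.0003  0.087 ] [[0.0104, 0.0086], [0.0104, -0.0091], [-0.0189, -0.0095], [-0.0189, 0.0089]]
```

View pics/w6.png

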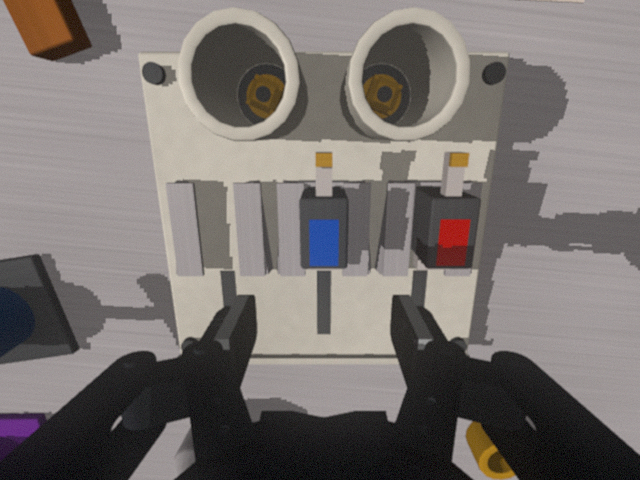

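Call:
{"name": "arm_command", "arguments": {
  "plan": [
    [[-1.5,0,-0.5,0,0,0],[-3,0,-1,0,0,0],[-3,0,-1,0,0,0],[-3,0,-1,0,0,0],[-3,0,-1,0,0,0]]
  ]
}}

```text
time_s: 25.2
position: [0.5825, 0.069, 0.249]
tool_rot: [[-0.003, 0.1, -0.995], [0.0, -0.995, -0.1], [-1.0, -0.0, 0.003]]
ft_force: [-0.9, 0.2, -0.8]
grip_width: 0.0599
```

```bash
python3 - <<'E'
from h import *
s=sensors.observe();print(wb(s["position"]).round(4))
d=get_image("wrist")
cs=[]
for y in(.04,-.04):
    p=proj(d,bw(.085,y,.045)).astype(int);cs.append(d["img"][p[1]-45:p[1]+45,p[0]-45:p[0]+45,::-1])
    g=cv2.cvtColor(cs[-1],cv2.COLOR_BGR2HSV);m=cv2.inRange(g,np.array((8,120,0)),np.array((30,255,255)))
    c=max(cv2.findContours(m,0,2)[0],key=cv2.contourArea);r=cv2.minAreaRect(c);b=cv2.boxPoints(r)+p-45
    P=np.array([wb(ray(d,q,.040))[:2] for q in b]);E=np.roll(P,-1,0)-P
    print(p,r,"centre",P.mean(0).round(4),"len",np.linalg.norm(E,axis=1).round(4),"ang in block",(np.degrees(np.arctan2(E[:,1],E[:,0]))%90).round(1))
    # mouth ring
    q=proj(d,bw(.085,y,.115));print("mouth predicted px",q.round(1))
cv2.imwrite("pics/nuts.png",cv2.resize(np.hstack(cs),None,fx=4,fy=4,interpolation=cv2.INTER_CUBIC))
E
```

```text
[ 8.50e-03 -2.00e-04  2.49e-01]
[278 132] ((47.5, 44.5), (31.0, 29.0), 90.0) centre [0.086  0.0386] len [0.0257 0.0265 0.0264 0.0266] ang in block [ 0.1 88.7  0.1 87.2]
mouth predicted px [265.7 132.7]
[368 132] ((44.0, 44.5), (31.0, 30.0), 90.0) centre [ 0.0861 -0.0391] len [0.0266 0.0266 0.0273 0.0265] ang in block [0.1 3.  0.1 1.5]
mouth predicted px [381.3 132.8]
```

View pics/nuts.png

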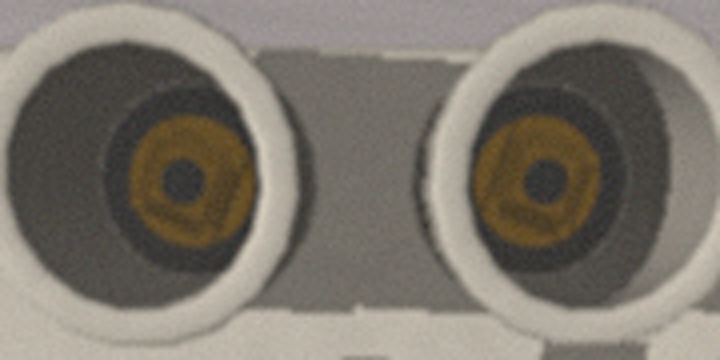

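Call:
{"name": "arm_command", "arguments": {
  "plan": [
    [[1,-0.8,0,0,0,0],[2,-1.6,0,0,0,0],[2,-1.6,0,0,0,0],[2,-1.6,0,0,0,0],[2,-1.6,0,0,0,0]]
  ]
}}

```text
time_s: 25.75
position: [0.5798, 0.1082, 0.2011]
tool_rot: [[0.001, 0.1, -0.995], [-0.0, -0.995, -0.1], [-1.0, 0.0, -0.001]]
ft_force: [-0.2, -0.7, -0.3]
grip_width: 0.0598
```

```bash
cat >nut.py <<'E'
from h import *
import sys
y=float(sys.argv[1]);ims=[get_image("wrist") for _ in range(6)];d=ims[0]
g=np.mean([i["img"].astype(np.float32) for i in ims],0)
p=proj(d,bw(.086,y*.97,.045));o=proj(d,bw(.106,y*.97,.045))-p;print(wb(sensors.observe()["position"]).round(4),p.round(1),"block x dir in image (deg from up, cw)",np.degrees(np.arctan2(o[0],-o[1])).round(1))
r=24;p=p.round().astype(int);c=g[p[1]-r:p[1]+r,p[0]-r:p[0]+r]
c=cv2.resize(c,None,fx=8,fy=8,interpolation=cv2.INTER_CUBIC);gr=c[:,:,0];lo,hi=np.percentile(gr,(5,97));cv2.imwrite(sys.argv[2],np.clip((gr-lo)/(hi-lo)*255,0,255).astype(np.uint8))
E
python3 nut.py .04 pics/na.png
```

```text
[0.0095 0.0394 0.2007] [323.8 134. ] block x dir in image (deg from up, cw) 0.1
```

Call:
{"name": "arm_command", "arguments": {
  "plan": [
    [[0,1.6,0,0,0,0],[0,3.2,0,0,0,0],[0,3.2,0,0,0,0],[0,3.2,0,0,0,0],[0,3.2,0,0,0,0]]
  ]
}}

```text
time_s: 26.55
position: [0.5874, 0.0298, 0.2004]
tool_rot: [[0.0, 0.101, -0.995], [0.0, -0.995, -0.101], [-1.0, -0.0, -0.0]]
ft_force: [-0.4, -0.0, -0.0]
grip_width: 0.0597
```

```bash
python3 nut.py -.04 pics/nb.png; python3 -c "
import cv2,numpy as np
cv2.imwrite('pics/nab.png',np.hstack([cv2.imread('pics/na.png'),cv2.imread('pics/nb.png')]))"
```

```text
[ 0.0094 -0.0397  0.2003] [322.6 133.3] block x dir in image (deg from up, cw) 0.1
```

View pics/nab.png

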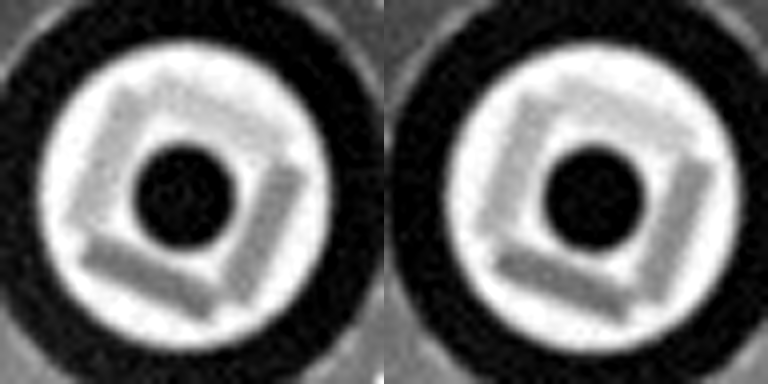

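```bash
python3 - <<'E'
from h import *
delta([.40,.34,.30],down(-84.3))
D=get_image("top")
for p in [(38,350),(70,400)]: print(ray(D,np.array(p)/2.5+[190,105],.145).round(4))
E
```

```text
row [-3.99, -13.1, 6.2] [0.02, 0.0, 0.0]
[0.4772 0.3716 0.145 ]
[0.4182 0.3322 0.145 ]
```

Call:
{"name": "arm_command", "arguments": {
  "plan": [
    [[-2,0,0,0,0,0],[-4,0,0,0,0,0],[-4,-2,1,0,0,0],[-4,-4,2,0,0,0],[-4,-6,3,0,0,0],[-4,-8,4,0,0,0],[-4,-10,5,0,0,0],[-4,-12,6,0,0,0],[-4,-13.1,6.2,0,0,0],[-4,-13.1,6.2,0,0,0]]
  ],
  "jaw": 0.3
}}

```text
time_s: 27.9
position: [0.3978, 0.3429, 0.3006]
tool_rot: [[-0.0, 0.105, -0.994], [0.001, -0.994, -0.105], [-1.0, -0.001, -0.0]]
ft_force: [-0.1, -0.3, -0.7]
grip_width: 0.06
```

```bash
python3 - <<'E'
from h import *
s=sensors.observe();print(s["position"],s["time_s"])
d=snap("wrist","w7");print(np.round(d["T"],4).tolist())
for c,A,m in blobs(d,(100,130,40),(125,255,255),40): print(c,A,ray(d,c,.142)[:2].round(4),ray(d,c,.055)[:2].round(4))
E
```

```text
[0.3978487  0.34287403 0.3005563 ] 27.9
[[0.1052, 0.9497, 0.2949, 0.4731], [-0.9944, 0.1007, 0.0305, 0.351], [-0.0007, -0.2965, 0.955, 0.418], [0.0, 0.0, 0.0, 1.0]]
[299.1 124.4] 290 [0.4785 0.3701] [0.4802 0.3761]
[335.1 151.6] 548 [0.4616 0.3408] [0.458  0.3375]
[300.  168.9] 312 [0.4456 0.3666] [0.437  0.3715]
[337.3 212. ] 212 [0.4145 0.3335] [0.3961 0.328 ]
```

View pics/w7.png

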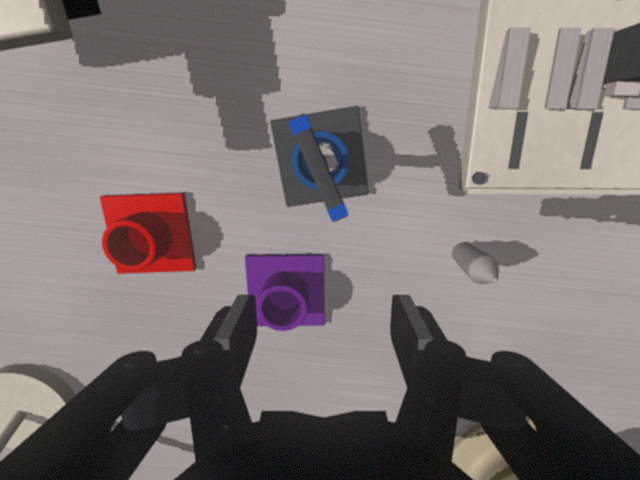

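```bash
python3 - <<'E'
from h import *
print(sensors.observe()["q"].round(1))
delta([.4465,.3518,.30],down(-60.2))
delta([.4465,.3518,.147],down(-60.2))
E
```

```text
[ 27.8  17.7  73.3   0.   89.  111.8]
row [0.02, -0.16, -1.96] [-3.96, -0.0, 0.01]
row [6.14, -0.16, -1.96] [-3.96, -0.0, 0.01]
```

Call:
{"name": "arm_command", "arguments": {
  "plan": [
    [[0,-0.16,-1,-1.4,0,0],[0,-0.16,-1.96,-2.8,0,0],[0,-0.16,-1.96,-3.96,0,0],[0,-0.16,-1.96,-3.96,0,0],[2,-0.16,-1.96,-3.96,0,0],[4,-0.16,-1.96,-3.96,0,0],[4,-0.16,-1.96,-3.96,0,0]]
  ]
}}

```text
time_s: 28.65
position: [0.4464, 0.3466, 0.195]
tool_rot: [[-0.011, 0.489, -0.872], [-0.005, -0.872, -0.489], [-1.0, -0.001, 0.012]]
ft_force: [-0.6, -0.2, 0.4]
grip_width: 0.0596
```

```bash
python3 - <<'E'
from h import *
s=sensors.observe();print(s["position"])
d=get_image("wrist")
for c,A,m in blobs(d,(100,130,40),(125,255,255),40): print(c,A,ray(d,c,.145)[:2].round(4))
delta([.4465,.3518,.147],down(-60.2))
E
```

```text
[0.44643517 0.34658274 0.19501791]
[318.9 219.8] 2532 [0.4757 0.3658]
[316.8 342.2] 380 [0.4136 0.3326]
row [2.08, -0.18, -0.04] [-0.08, 0.05, 0.0]
```

Call:
{"name": "arm_command", "arguments": {
  "plan": [
    [[0,-0.14,-0.04,0,0.05,0],[1,-0.14,-0.04,0,0.05,0],[1.7,-0.14,-0.04,0,0.05,0],[2.05,-0.14,-0.04,0,0.05,0],[2.05,-0.14,-0.04,0,0.05,0]]
  ]
}}

```text
time_s: 29.2
position: [0.4484, 0.3523, 0.1502]
tool_rot: [[0.006, 0.492, -0.87], [0.003, -0.871, -0.492], [-1.0, 0.0, -0.007]]
ft_force: [0.7, 0.1, -0.4]
grip_width: 0.0595
```

Call:
{"name": "arm_command", "arguments": {
  "plan": [
    [[0,0,0,0,0,0],[0,0,0,0,0,0],[0,0,0,0,0,0],[0,0,0,0,0,0],[0,0,0,0,0,0],[0,0,0,0,0,0],[0,0,0,0,0,0],[0,0,0,0,0,0]]
  ],
  "jaw": 1,
  "newtons": 80
}}

```text
time_s: 30.0
position: [0.4484, 0.3521, 0.1501]
tool_rot: [[0.006, 0.492, -0.87], [0.003, -0.87, -0.492], [-1.0, 0.0, -0.007]]
ft_force: [-0.1, 0.6, 6.5]
grip_width: 0.0128
```

Call:
{"name": "arm_command", "arguments": {
  "plan": [
    [[-1,0,0,0,0,0],[-2,0,0,0,0,0],[-3,0,0,0,0,0],[-4,0,0,0,0,0],[-5,0,0,0,0,0],[-5.7,0,0,0,0,0],[-5.7,0,0,0,0,0],[-5.7,0,0,0,0,0]]
  ]
}}

```text
time_s: 30.8
position: [0.447, 0.3515, 0.2905]
tool_rot: [[0.003, 0.493, -0.87], [0.002, -0.87, -0.493], [-1.0, -0.0, -0.004]]
ft_force: [0.2, -0.8, -3.7]
grip_width: 0.0125
```

```bash
python3 - <<'E'
from h import *
s=sensors.observe();z=s["position"][2];print(s["position"],s["ft_force"])
d=snap("wrist","w8")
for c,A,m in blobs(d,(100,130,40),(125,255,255),40): print(c,A,(s["tool_rot"].T@(ray(d,c,z-.005)-s["position"])).round(4))
delta(bw(.0854,.0400,z),down(-18.3))
E
```

```text
[0.44699274 0.35145039 0.2905231 ] [ 0.24578676 -0.82148453 -3.68349472]
[324.6 202.9] 1592 [ 0.0052  0.0002 -0.0524]
[633. 255.] 318 [ 0.0051  0.1159 -0.0327]
[323.2 252.2] 1038 [ 0.0051 -0.0003 -0.0338]
[323.  409.8] 407 [ 0.0049 -0.0003  0.0387]
row [-0.02, 12.27, -2.62] [-7.03, -0.02, -0.01]
```

View pics/w8.png

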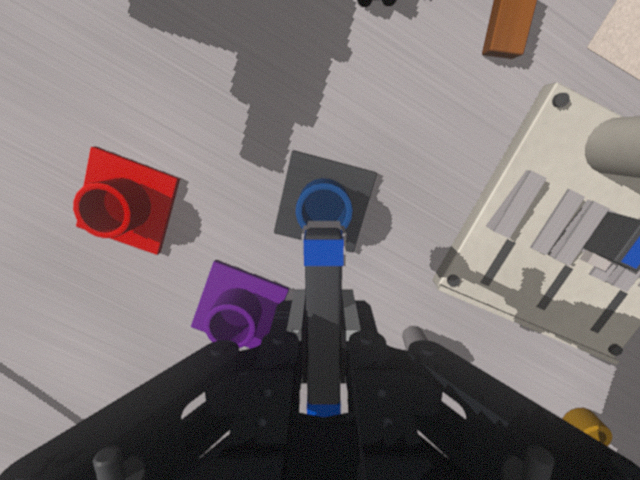

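```bash
python3 - <<'E'
from h import *
s=sensors.observe();z=s["position"][2]
d=get_image("wrist")
for uv in((323,237),(323,265),(323,404)):print(uv,(s["tool_rot"].T@(ray(d,uv,z+.001)-s["position"])).round(4))
h=cv2.cvtColor(d["img"],cv2.COLOR_RGB2HSV);col=h[225:275,323];print(col[::2].tolist());print(h[398:414:2,323].tolist())
# stand ring: blue, rows<232
m=cv2.inRange(h,np.array((100,130,40)),np.array((125,255,255)));m[225:]=0;m[:,400:]=0
ys,xs=np.nonzero(m);print(xs.min(),xs.max(),ys.min(),ys.max())
for uv in((323,ys.min()),(xs.min(),206),(xs.max(),206)):print(ray(d,uv,.055).round(4))
E
```

```text
(323, 237) [-0.0009 -0.0004 -0.0415]
(323, 265) [-0.0009 -0.0004 -0.031 ]
(323, 404) [-0.0011 -0.0003  0.0301]
[[165, 15, 99], [165, 6, 83], [125, 30, 51], [170, 14, 56], [101, 37, 55], [150, 4, 62], [0, 3, 81], [114, 131, 117], [109, 207, 169], [109, 224, 165], [110, 206, 171], [109, 201, 170], [109, 207, 166], [109, 208, 168], [111, 200, 172], [110, 203, 170], [111, 199, 169], [110, 214, 166], [110, 203, 173], [110, 200, 172], [111, 171, 146], [137, 23, 79], [75, 7, 78], [120, 7, 76], [160, 21, 74]]
[[70, 35, 44], [113, 24, 42], [0, 0, 40], [116, 144, 71], [109, 208, 102], [109, 219, 99], [107, 237, 97], [106, 255, 94]]
296 351 179 224
[0.4759 0.3683 0.055 ]
[0.4381 0.379  0.055 ]
[0.4661 0.3296 0.055 ]
```

Call:
{"name": "arm_command", "arguments": {
  "plan": [
    [[0,1.5,-0.3,-1,0,0],[0,3,-0.6,-2,0,0],[0,4.5,-0.9,-3,0,0],[0,6,-1.2,-4,0,0],[0,7.5,-1.5,-5,0,0],[0,9,-1.9,-6,0,0],[0,10.5,-2.3,-7,0,0],[0,11.5,-2.5,-7,0,0],[0,12.3,-2.6,-7,0,0],[0,12.3,-2.6,-7,0,0]]
  ]
}}

```text
time_s: 31.9
position: [0.6564, 0.1136, 0.2895]
tool_rot: [[0.002, 0.947, -0.32], [0.002, -0.32, -0.947], [-1.0, 0.001, -0.002]]
ft_force: [0.6, 0.1, -3.6]
grip_width: 0.0127
```

Call:
{"name": "arm_command", "arguments": {
  "plan": [
    [[0,0,0,0,0,0],[0,0,0,0,0,0],[0,0,0,0,0,0]]
  ]
}}

```text
time_s: 32.2
position: [0.6548, 0.1169, 0.2919]
tool_rot: [[0.004, 0.949, -0.316], [0.003, -0.316, -0.949], [-1.0, 0.003, -0.004]]
ft_force: [-0.4, 0.8, -2.7]
grip_width: 0.0125
```

```bash
python3 - <<'E'
from h import *
s=sensors.observe();z=s["position"][2];print(wb(s["position"]).round(4),s["ft_force"],s["q"].round(1))
delta(bw(.0854,.0400,z),down(-18.3))
delta(bw(.0854,.0400,.200),down(-18.3))
d=get_image("top");s2=get_image("scene")
cv2.imwrite("pics/chk.png",np.hstack([cv2.resize(d["img"][150:280,230:400],None,fx=2.3,fy=2.3),cv2.resize(s2["img"][210:340,270:440],None,fx=2.3,fy=2.3)])[:,:,::-1])
for m in(d,s2): print([proj(m,bw(.085,.04,.115)).round(1),proj(m,bw(.085,.04,.152)).round(1)])
E
```

```text
[0.0852 0.0403 0.2919] [-0.43549735  0.75353981 -2.68376609] [-0.1 33.  49.5  0.2 97.3 18.3]
row [0.0, 0.01, 0.01] [-0.02, -0.04, -0.03]
row [3.68, 0.0, 0.02] [-0.02, -0.04, -0.03]
[array([292.6, 188.7]), array([291.9, 185.8])]
[array([385.8, 276.9]), array([387.6, 269.7])]
```

View pics/chk.png

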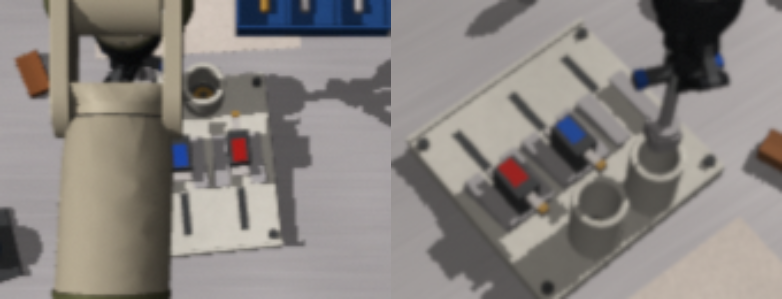

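Call:
{"name": "arm_command", "arguments": {
  "plan": [
    [[1,0,0,0,-0.04,0],[2,0,0,0,-0.04,0],[3,0,0,0,-0.04,0],[3.6,0,0,0,-0.04,0],[4,0,0,0,-0.04,0],[4,0,0,0,-0.04,0]]
  ]
}}

```text
time_s: 32.9
position: [0.6553, 0.1165, 0.1908]
tool_rot: [[0.001, 0.948, -0.317], [-0.001, -0.317, -0.948], [-1.0, 0.001, 0.001]]
ft_force: [0.3, 0.2, -3.1]
grip_width: 0.0123
```

Call:
{"name": "arm_command", "arguments": {
  "plan": [
    [[0.15,0,0,0,0,0],[0.3,0,0,0,0,0],[0.4,0,0,0,0,0],[0.5,0,0,0,0,0],[0.5,0,0,0,0,0]]
  ]
}}

```text
time_s: 33.4
position: [0.6557, 0.1162, 0.1791]
tool_rot: [[0.003, 0.948, -0.317], [-0.001, -0.317, -0.948], [-1.0, 0.003, 0.0]]
ft_force: [0.1, 0.1, -2.8]
grip_width: 0.0128
```

Call:
{"name": "arm_command", "arguments": {
  "plan": [
    [[0.15,0,0,0,0,0],[0.3,0,0,0,0,0],[0.4,0,0,0,0,0],[0.48,0,0,0,0,0],[0.48,0,0,0,0,0]]
  ]
}}

```text
time_s: 33.9
position: [0.6558, 0.1162, 0.167]
tool_rot: [[0.003, 0.948, -0.317], [-0.001, -0.317, -0.948], [-1.0, 0.003, 0.0]]
ft_force: [0.7, 0.4, -2.4]
grip_width: 0.0123
```

```bash
python3 - <<'E'
from h import *
s=sensors.observe();print(wb(s["position"]).round(4),s["ft_force"],s["wrist_torque"],s["q"].round(1))
E
```

```text
[0.0861 0.0395 0.167 ] [ 0.69132519  0.3551864  -2.4410274 ] [ 0.06553613 -0.00121261 -0.00776361] [-0.1 37.3 62.  -0.1 80.6 18.4]
```

Call:
{"name": "arm_command", "arguments": {
  "plan": [
    [[0,0,0,1,0,0],[0,0,0,2,0,0],[0,0,0,3,0,0],[0,0,0,4,0,0],[0,0,0,5,0,0],[0,0,0,6,0,0],[0,0,0,7,0,0],[0,0,0,8,0,0],[0,0,0,9,0,0],[0,0,0,10,0,0]]
  ]
}}

```text
time_s: 34.9
position: [0.6562, 0.1165, 0.1675]
tool_rot: [[0.004, 0.196, -0.981], [-0.001, -0.981, -0.196], [-1.0, 0.002, -0.004]]
ft_force: [2.0, 0.9, -3.8]
grip_width: 0.0127
```

```bash
cat > tq.py <<'E'
from h import *
s=sensors.observe();y=s["tool_rot"][:,1];print(wb(s["position"]).round(4),s["ft_force"].round(1),"T",s["wrist_torque"].round(3),"cw in block",(YAW-np.degrees(np.arctan2(y[1],y[0]))).round(1),s["q"][5].round(1),s["time_s"])
E
python3 tq.py
```

```text
[0.0865 0.0397 0.1675] [ 2.   0.9 -3.8] T [ 0.243 -0.369  0.231] cw in block 84.4 78.6 34.9
```

Call:
{"name": "arm_command", "arguments": {
  "plan": [
    [[0,0,0,0.7,0,0],[0,0,0,1.4,0,0],[0,0,0,2,0,0],[0,0,0,2,0,0]]
  ]
}}

```text
time_s: 35.3
position: [0.6562, 0.1163, 0.1675]
tool_rot: [[0.004, -0.009, -1.0], [-0.001, -1.0, 0.009], [-1.0, 0.001, -0.004]]
ft_force: [1.4, -0.3, -3.9]
grip_width: 0.0124
```

```bash
python3 tq.py
```

```text
[0.0865 0.0396 0.1675] [ 1.4 -0.3 -3.9] T [ 0.168 -0.405  0.074] cw in block 96.2 90.4 35.3
```

Call:
{"name": "arm_command", "arguments": {
  "plan": [
    [[0,0,0,0.4,0,0],[0,0,0,0.8,0,0],[0,0,0,1,0,0],[0,0,0,1,0,0]]
  ]
}}

```text
time_s: 35.7
position: [0.656, 0.1162, 0.1675]
tool_rot: [[0.004, -0.112, -0.994], [-0.001, -0.994, 0.112], [-1.0, 0.001, -0.004]]
ft_force: [1.9, 0.8, -4.1]
grip_width: 0.0122
```

```bash
python3 tq.py
```

```text
[0.0863 0.0395 0.1675] [ 1.9  0.8 -4.1] T [ 0.154 -0.525  0.144] cw in block 102.1 96.4 35.7
```

Call:
{"name": "arm_command", "arguments": {
  "plan": [
    [[0,0,0,0.4,0,0],[0,0,0,0.8,0,0],[0,0,0,0.8,0,0]]
  ]
}}

```text
time_s: 36.0
position: [0.656, 0.1162, 0.1675]
tool_rot: [[0.004, -0.195, -0.981], [-0.001, -0.981, 0.195], [-1.0, 0.001, -0.004]]
ft_force: [1.6, 0.4, -3.9]
grip_width: 0.0125
```

```bash
python3 tq.py
```

```text
[0.0863 0.0394 0.1675] [ 1.6  0.4 -3.9] T [ 0.066 -0.534  0.108] cw in block 106.9 101.2 36.0
```

Call:
{"name": "arm_command", "arguments": {
  "plan": [
    [[0,0,0,0.4,0,0],[0,0,0,0.8,0,0],[0,0,0,0.8,0,0]]
  ]
}}

```text
time_s: 36.3
position: [0.656, 0.1162, 0.1675]
tool_rot: [[0.004, -0.275, -0.961], [-0.002, -0.961, 0.275], [-1.0, 0.001, -0.004]]
ft_force: [1.0, -0.1, -3.5]
grip_width: 0.0124
```

```bash
python3 tq.py
```

```text
[0.0863 0.0395 0.1675] [ 1.  -0.1 -3.5] T [-0.042 -0.546  0.476] cw in block 111.7 105.9 36.3
```

Call:
{"name": "arm_command", "arguments": {
  "plan": [
    [[0,0,0,0.3,0,0],[0,0,0,0.5,0,0],[0,0,0,0.5,0,0]]
  ]
}}

```text
time_s: 36.6
position: [0.6559, 0.1162, 0.1675]
tool_rot: [[0.004, -0.326, -0.945], [-0.002, -0.945, 0.326], [-1.0, 0.0, -0.004]]
ft_force: [1.1, -0.3, -3.6]
grip_width: 0.0125
```

```bash
python3 tq.py
```

```text
[0.0862 0.0395 0.1675] [ 1.1 -0.3 -3.6] T [-0.052 -0.577  0.621] cw in block 114.7 108.9 36.6
```

Call:
{"name": "arm_command", "arguments": {
  "plan": [
    [[0,0,0,-1.2,0,0],[0,0,0,-2.4,0,0],[-0.7,0,0,-2.4,0,0],[-1.6,0,0,-2.4,0,0],[-3,0,0,-2.4,0,0],[-4.2,0,0,-2.4,0,0],[-5,0,0,-2.4,0,0],[-5,0,0,-2.4,0,0]]
  ]
}}

```text
time_s: 37.4
position: [0.6557, 0.1164, 0.2955]
tool_rot: [[0.008, -0.081, -0.997], [-0.001, -0.997, 0.081], [-1.0, 0.001, -0.008]]
ft_force: [-0.7, -0.1, -2.3]
grip_width: 0.0124
```

```bash
python3 tq.py; python3 - <<'E'
from h import *
s=sensors.observe();z=s["position"][2]
w=get_image("wrist")
for c,A,m in blobs(w,(100,130,40),(125,255,255),100): print(c,A,(s["tool_rot"].T@(ray(w,c,z+.001)-s["position"])).round(4))
delta(bw(.0854,-.0403,z),down(YAW-22.5))
E
```

```text
[0.086  0.0397 0.2955] [-0.7 -0.1 -2.3] T [-0.055  0.021 -0.01 ] cw in block 100.4 94.6 37.4
[537.1  44.8] 14909 [-1.000e-04  6.420e-02 -1.015e-01]
[323.2 252.4] 1025 [-0.0007 -0.0003 -0.0355]
[377.1 295.2] 473 [-0.0008  0.0197 -0.0188]
[139.1 376.9] 238 [-0.0012 -0.0739  0.017 ]
[323.4 409.9] 441 [-0.0013 -0.0002  0.0331]
row [-0.1, 3.15, -0.57] [-12.98, -0.03, -0.04]
```

Call:
{"name": "arm_command", "arguments": {
  "plan": [
    [[0,0.4,0,-1.4,0,0],[0,0.8,-0.1,-2.8,0,0],[0,1.2,-0.2,-4.2,0,0],[0,1.6,-0.3,-5.6,0,0],[0,2,-0.4,-7,0,0],[0,2.4,-0.5,-8.4,0,0],[0,2.8,-0.6,-9.8,0,0],[0,3.1,-0.6,-11.2,0,0],[0,3.15,-0.57,-12.4,0,0],[0,3.15,-0.57,-13,0,0]]
  ]
}}

```text
time_s: 38.45
position: [0.6626, 0.0364, 0.2901]
tool_rot: [[-0.001, 0.959, -0.283], [-0.001, -0.283, -0.959], [-1.0, -0.001, 0.001]]
ft_force: [-0.1, 0.2, -2.9]
grip_width: 0.0125
```

Call:
{"name": "arm_command", "arguments": {
  "plan": [
    [[0,0,0,0,0,0],[0,0,0,0,0,0],[0,0,0,0,0,0]]
  ]
}}

```text
time_s: 38.75
position: [0.6631, 0.0369, 0.2917]
tool_rot: [[0.002, 0.958, -0.288], [-0.001, -0.288, -0.958], [-1.0, 0.002, 0.001]]
ft_force: [-0.8, 0.3, -3.6]
grip_width: 0.0127
```

```bash
python3 tq.py; python3 - <<'E'
from h import *
s=sensors.observe();z=s["position"][2]
delta(bw(.0854,-.0403,z),down(YAW-22.5))
E
```

```text
[ 0.0854 -0.0402  0.2917] [-0.8  0.3 -3.6] T [0.036 0.044 0.059] cw in block 22.5 9.8 38.75
row [0.0, 0.0, 0.0] [0.01, 0.01, -0.02]
```

Call:
{"name": "arm_command", "arguments": {
  "plan": [
    [[1,0,0,0,0,0],[2,0,0,0,0,0],[3,0,0,0,0,0],[3.6,0,0,0,0,0],[4,0,0,0,0,0],[4.2,0,0,0,0,0],[4.2,0,0,0,0,0]]
  ]
}}

```text
time_s: 39.45
position: [0.6635, 0.0366, 0.1874]
tool_rot: [[0.003, 0.958, -0.287], [-0.001, -0.287, -0.958], [-1.0, 0.003, 0.0]]
ft_force: [-0.2, 0.6, -3.5]
grip_width: 0.0123
```

Call:
{"name": "arm_command", "arguments": {
  "plan": [
    [[0.15,0,0,0,0,0],[0.3,0,0,0,0,0],[0.45,0,0,0,0,0],[0.6,0,0,0,0,0],[0.75,0,0,0,0,0],[0.75,0,0,0,0,0]]
  ]
}}

```text
time_s: 40.05
position: [0.6634, 0.0367, 0.1681]
tool_rot: [[0.002, 0.958, -0.287], [-0.001, -0.287, -0.958], [-1.0, 0.002, 0.0]]
ft_force: [1.1, 0.5, -4.2]
grip_width: 0.0123
```

```bash
python3 tq.py
```

```text
[ 0.0858 -0.0404  0.1681] [ 1.1  0.5 -4.2] T [ 0.237 -0.062  0.056] cw in block 22.4 9.7 40.05
```

Call:
{"name": "arm_command", "arguments": {
  "plan": [
    [[0,0,0,1.2,0,0],[0,0,0,2.4,0,0],[0,0,0,3.6,0,0],[0,0,0,4.8,0,0],[0,0,0,6,0,0],[0,0,0,7.2,0,0],[0,0,0,8.4,0,0],[0,0,0,9.6,0,0],[0,0,0,10.8,0,0],[0,0,0,12,0,0]]
  ]
}}

```text
time_s: 41.05
position: [0.664, 0.0367, 0.1687]
tool_rot: [[0.004, 0.018, -1.0], [-0.001, -1.0, -0.018], [-1.0, 0.001, -0.004]]
ft_force: [1.6, 0.7, -4.8]
grip_width: 0.0125
```

Call:
{"name": "arm_command", "arguments": {
  "plan": [
    [[0,0,0,0.7,0,0],[0,0,0,1.4,0,0],[0,0,0,1.8,0,0],[0,0,0,2.2,0,0],[0,0,0,2.2,0,0]]
  ]
}}

```text
time_s: 41.55
position: [0.6639, 0.0365, 0.1688]
tool_rot: [[0.004, -0.206, -0.978], [-0.002, -0.979, 0.206], [-1.0, 0.001, -0.004]]
ft_force: [2.5, -0.1, -4.9]
grip_width: 0.0125
```

```bash
python3 tq.py
```

```text
[ 0.0863 -0.0406  0.1688] [ 2.5 -0.1 -4.9] T [ 0.063 -0.546  0.132] cw in block 107.6 94.9 41.55
```

Call:
{"name": "arm_command", "arguments": {
  "plan": [
    [[0,0,0,0.4,0,0],[0,0,0,0.8,0,0],[0,0,0,1.2,0,0],[0,0,0,1.2,0,0]]
  ]
}}

```text
time_s: 41.95
position: [0.6638, 0.0365, 0.1688]
tool_rot: [[0.004, -0.326, -0.946], [-0.002, -0.946, 0.326], [-1.0, 0.0, -0.004]]
ft_force: [2.4, 1.0, -5.1]
grip_width: 0.0124
```

```bash
python3 tq.py
```

```text
[ 0.0862 -0.0406  0.1688] [ 2.4  1.  -5.1] T [-0.023 -0.554  0.709] cw in block 114.7 102.0 41.95
```

Call:
{"name": "arm_command", "arguments": {
  "plan": [
    [[0,0,0,-1.2,0,0],[0,0,0,-2.4,0,0],[-0.7,0,0,-2.4,0,0],[-1.6,0,0,-2.4,0,0],[-3,0,0,-2.4,0,0],[-4.2,0,0,-2.4,0,0],[-5,0,0,-2.4,0,0],[-5,0,0,-2.4,0,0]]
  ]
}}

```text
time_s: 42.75
position: [0.6636, 0.0366, 0.2971]
tool_rot: [[0.009, -0.081, -0.997], [-0.002, -0.997, 0.081], [-1.0, 0.001, -0.009]]
ft_force: [1.2, -0.3, -2.6]
grip_width: 0.0121
```

```bash
python3 tq.py; python3 - <<'E'
from h import *
delta([.449,.3527,.292],down(-90))
E
```

```text
[ 0.086  -0.0405  0.2971] [ 1.2 -0.3 -2.6] T [-0.014 -0.033 -0.017] cw in block 100.3 87.6 42.75
row [0.1, -11.91, 9.58] [-0.77, -0.09, -0.02]
```

Call:
{"name": "arm_command", "arguments": {
  "plan": [
    [[0,-1.3,1.1,-0.8,0,0],[0,-2.6,2.1,-0.8,0,0],[0,-3.9,3.2,-0.8,0,0],[0,-5.2,4.2,-0.8,0,0],[0,-6.5,5.3,-0.8,0,0],[0,-7.8,6.3,-0.8,0,0],[0,-9.1,7.4,-0.8,0,0],[0,-10.4,8.4,-0.8,0,0],[0,-11.5,9.3,-0.8,0,0],[0,-11.9,9.6,-0.8,0,0]]
  ]
}}

```text
time_s: 43.75
position: [0.4458, 0.3549, 0.2913]
tool_rot: [[0.001, 0.006, -1.0], [-0.002, -1.0, -0.006], [-1.0, 0.002, -0.001]]
ft_force: [-0.1, -0.7, -3.1]
grip_width: 0.0126
```

Call:
{"name": "arm_command", "arguments": {
  "plan": [
    [[0,0,0,0,0,0],[0,0,0,0,0,0],[0,0,0,0,0,0]]
  ]
}}

```text
time_s: 44.05
position: [0.4491, 0.3518, 0.2922]
tool_rot: [[0.003, 0.0, -1.0], [-0.002, -1.0, -0.0], [-1.0, 0.002, -0.003]]
ft_force: [0.3, -0.7, -2.2]
grip_width: 0.0126
```

```bash
python3 tq.py; python3 - <<'E'
from h import *
delta([.449,.3527,.292],down(-90))
d=snap("wrist","w9");s=sensors.observe();z=s["position"][2]
h=cv2.cvtColor(d["img"],cv2.COLOR_RGB2HSV);m=cv2.inRange(h,np.array((100,130,40)),np.array((125,255,255)));m[228:]=0;m[:,:260]=0;m[:,400:]=0
ys,xs=np.nonzero(m);r=[(v,xs[ys==v].min(),xs[ys==v].max()) for v in range(ys.min(),ys.max(),4)];print(r)
v=max(r,key=lambda q:q[2]-q[1]);a,b=ray(d,(v[1],v[0]),.055),ray(d,(v[2],v[0]),.055);print(a,b,(a+b)/2,ray(d,(xs[ys==ys.min()].mean(),ys.min()),.055))
E
```

```text
[-0.0962  0.2945  0.2922] [ 0.3 -0.7 -2.2] T [-0.005  0.015  0.044] cw in block 95.7 116.2 44.05
row [0.01, -0.04, 0.0] [0.0, -0.03, -0.02]
[(182, np.int64(320), np.int64(320)), (186, np.int64(310), np.int64(334)), (190, np.int64(304), np.int64(341)), (194, np.int64(302), np.int64(344)), (198, np.int64(299), np.int64(347)), (202, np.int64(298), np.int64(349)), (206, np.int64(297), np.int64(350)), (210, np.int64(296), np.int64(351)), (214, np.int64(296), np.int64(351)), (218, np.int64(297), np.int64(350)), (222, np.int64(298), np.int64(349)), (226, np.int64(300), np.int64(347))]
[0.45029092 0.37989752 0.055     ] [0.4503178  0.32253842 0.055     ] [0.45030436 0.35121797 0.055     ] [0.47930533 0.35482265 0.055     ]
```

Call:
{"name": "arm_command", "arguments": {
  "plan": [
    [[1,0,0,0,0,0],[2,0,0,0,0,0],[3,0,0,0,0,0],[4,0,0,0,0,0],[4.8,0,0,0,0,0],[5.3,0,0,0,0,0],[5.5,0,0,0,0,0],[5.6,0,0,0,0,0],[5.65,0,0,0,0,0],[5.65,0,0,0,0,0]]
  ]
}}

```text
time_s: 45.1
position: [0.4491, 0.3526, 0.1519]
tool_rot: [[0.004, 0.002, -1.0], [-0.001, -1.0, -0.002], [-1.0, 0.001, -0.004]]
ft_force: [0.1, 0.5, -3.2]
grip_width: 0.0125
```

```bash
python3 tq.py
```

```text
[-0.0961  0.2953  0.1519] [ 0.1  0.5 -3.2] T [0.005 0.031 0.005] cw in block 95.6 116.3 45.1
```

Lower the last 2 mm, release, and rise.

Call:
{"name": "arm_command", "arguments": {
  "plan": [
    [[0.05,0,0,0,0,0],[0.08,0,0,0,0,0],[0.08,0,0,0,0,0],[0.08,0,0,0,0,0]]
  ]
}}

```text
time_s: 45.5
position: [0.4491, 0.3528, 0.1502]
tool_rot: [[0.005, 0.002, -1.0], [-0.001, -1.0, -0.002], [-1.0, 0.001, -0.005]]
ft_force: [-0.9, -1.3, 4.6]
grip_width: 0.0127
```

Call:
{"name": "arm_command", "arguments": {
  "plan": [
    [[0,0,0,0,0,0],[0,0,0,0,0,0],[0,0,0,0,0,0],[0,0,0,0,0,0],[0,0,0,0,0,0],[0,0,0,0,0,0],[-1,0,0,0,0,0],[-3,0,0,0,0,0],[-5,0,0,0,0,0],[-6,0,0,0,0,0]]
  ],
  "jaw": 0.3
}}

```text
time_s: 46.5
position: [0.4487, 0.3532, 0.304]
tool_rot: [[0.009, 0.002, -1.0], [0.001, -1.0, -0.002], [-1.0, -0.001, -0.009]]
ft_force: [-0.1, -0.1, -0.2]
grip_width: 0.0597
```

```bash
python3 tq.py; python3 - <<'E'
from h import *
d=get_image("wrist");s=get_image("scene");cv2.imwrite("pics/end1.png",np.hstack([d["img"][60:460,120:520],cv2.resize(s["img"][130:230,340:440],(400,400))])[:,:,::-1])
delta(bw(.009,.0,.27),down(YAW-90))
for c,A,m in blobs(d,(100,130,40),(125,255,255),40): print(c,A,ray(d,c,.145)[:2].round(4))
E
```

```text
[-0.0964  0.2959  0.304 ] [-0.1 -0.1 -0.2] T [-0.008 -0.019 -0.063] cw in block 95.6 116.3 46.5
row [1.37, 11.38, -5.32] [-0.93, -0.1, 0.02]
[637.4  89.2] 122 [0.5583 0.1222]
[325.2 205.4] 973 [0.471  0.3521]
[324.5 275.8] 168 [0.4096 0.3524]
```

View pics/end1.png

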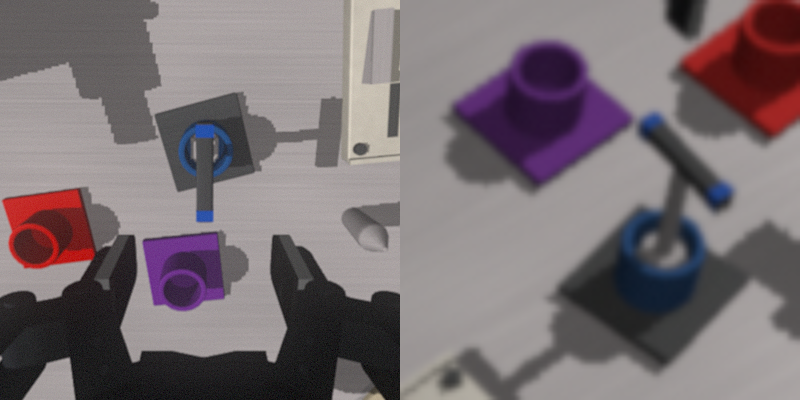

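Call:
{"name": "arm_command", "arguments": {
  "plan": [
    [[0,1.3,-0.6,-0.9,-0.1,0],[0,2.6,-1.2,-0.9,-0.1,0],[0,4,-1.8,-0.9,-0.1,0],[0,5.3,-2.4,-0.9,-0.1,0],[0,6.6,-3,-0.9,-0.1,0],[0,8,-3.7,-0.9,-0.1,0],[0,9,-4.3,-0.9,-0.1,0],[1,9.6,-5,-0.9,-0.1,0],[2,9.8,-5.3,-0.9,-0.1,0],[3,9.8,-5.3,-0.9,-0.1,0]]
  ]
}}

```text
time_s: 47.6
position: [0.5819, 0.1068, 0.2226]
tool_rot: [[-0.009, 0.094, -0.996], [-0.002, -0.996, -0.094], [-1.0, 0.001, 0.009]]
ft_force: [0.4, 0.4, 0.1]
grip_width: 0.0599
```

Call:
{"name": "arm_command", "arguments": {
  "plan": [
    [[0,0,0,0,0,0],[0,0,0,0,0,0],[0,0,0,0,0,0],[0,0,0,0,0,0]]
  ]
}}

```text
time_s: 48.0
position: [0.5818, 0.1083, 0.2265]
tool_rot: [[-0.005, 0.096, -0.995], [-0.002, -0.995, -0.096], [-1.0, 0.001, 0.005]]
ft_force: [0.4, 0.4, -0.5]
grip_width: 0.0597
```

```bash
python3 nut.py .04 pics/na2.png
```

```text
[0.0114 0.0388 0.2254] [323.1 135.1] block x dir in image (deg from up, cw) -0.1
```

Call:
{"name": "arm_command", "arguments": {
  "plan": [
    [[0,1.6,0,0,0,0],[0,3.2,0,0,0,0],[0,3.2,0,0,0,0],[0,3.2,0,0,0,0],[0,3.2,0,0,0,0]]
  ]
}}

```text
time_s: 48.8
position: [0.5891, 0.0291, 0.2253]
tool_rot: [[-0.007, 0.097, -0.995], [-0.002, -0.995, -0.097], [-1.0, 0.001, 0.007]]
ft_force: [0.0, -0.1, 0.7]
grip_width: 0.0601
```

```bash
python3 nut.py -.04 pics/nb2.png; python3 - <<'E'
from h import *
cv2.imwrite('pics/nab2.png',np.hstack([cv2.imread('pics/na2.png'),cv2.imread('pics/nb2.png')]))
d=get_image("wrist")
for lo,hi in (((0,150,60),(6,255,255)),((105,150,60),(122,255,255))):
  for c,A,m in blobs(d,lo,hi,200):
    b=cv2.boxPoints(cv2.minAreaRect(cv2.findContours(m.astype(np.uint8),0,2)[0][0]));P=[wb(ray(d,p,.087)) for p in b];print(c,A,np.mean(P,0).round(4))
E
```

```text
[ 0.0111 -0.0407  0.2253] [320.9 133.9] block x dir in image (deg from up, cw) -0.2
[374.1 254.3] 811 [-0.0038 -0.0804  0.087 ]
[546.   10.9] 4647 [ 0.1577 -0.1639  0.087 ]
[271.8 254.4] 809 [-0.004  -0.0001  0.087 ]
```

View pics/nab2.png

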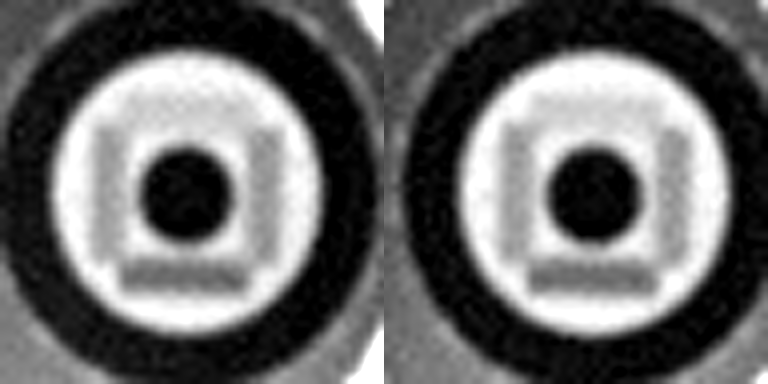

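```bash
python3 - <<'E'
from h import *
for n in("top","scene"):
  d=get_image(n)
  for c,A,_ in blobs(d,(20,110,80),(35,255,255),6): print(n,c,A,ray(d,c,.062)[:2].round(3))
from rig import workorder
print(sensors.observe()["time_s"])
E
```

```text
top [410.5 174.7] 67 [ 0.714 -0.257]
top [629.  389.5] 10 [ 0.048 -0.906]
top [632.  400.5] 10 [ 0.016 -0.913]
top [635.2 412.7] 6 [-0.02  -0.919]
scene [256.8 402.4] 96 [ 0.727 -0.281]
scene [268.2 398.9] 15 [ 0.734 -0.257]
49.25
```

Only the oil bottle shows up as yellow on the bench; the other hits are at the table edge. That means no third holder, so I'm handing in.

```bash
python3 -c "
from rig import workorder
print(workorder.close_job())"
```

```text
the job is handed in; nothing more can be done
None
```

The job is done and handed in at about 49 s of the 210 s limit. The hand-in reported no verdict.

- **Holders:** There were two on the bench, red and blue. A colour search of the top and scene views found no yellow patch. Red went into way2 and blue into way1, each pushed on its heel with about 20 to 25 N until it jammed. My last camera check put both about 3 mm past their way points and within 0.5 mm sideways.
- **Nuts:** Both were turned clockwise until the torque rose to about 0.6 to 0.7 N m at the stop. Close-up pictures then showed both square to the block, about 90°; the limit is 86°, the stop 91.7°.
- **Extension:** It stands upright in the blue stand, set down within about 2 mm of the stand's axis as measured, and it touched the floor before release.
- **Other things:** The arm never ran into anything, and no bystander looked out of place in the pictures. I did not measure their positions at the end.

No final check failed or disagreed.

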